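# Pack the wine-sample carrier and hang it up

## Task

Pack the sample carrier: stand every sample bottle from the bench in it, one to a pocket, the small bottles in the narrow row and the large bottles in the wide row. When all are in, raise the carrier's folded bail upright while the carrier still stands on the bench, then lift the carrier by the bail, keeping it upright, and hang it by the bail's hand bar over both prongs of the red twin hook, hanging still and free of the bench. Leave the other things on the bench alone.

Things in the scene. Friction and masses are not known exactly. Their poses are not given: they have to be found in the camera images.
- carrier: loose plywood bottle carrier, 360 g: open tray 124 mm in x by 190 in y; origin at the centre of its underside, z up. Two rows of three pockets along y: narrow at x = -34 mm, wide at x = +29. Floor 6 mm thick. Dividers 51 mm high, long walls 62, end boards 71 (105 in the middle). The bail's pivots: outside the end boards, x = 0, 90 mm up
- bail (a joint): the carrier's swing bail (handle, 70 g), pivoting nearly freely about the carrier's y: 0 = folded over the -x side (robot side), resting 0.10 rad above level; 1.47 = square to the tray floor; 1.62 = its stop, leaning 0.15 rad past square towards +x, where it stays by its own weight. Let go short of 1.47 it falls back
- bail_bar (a point): centre of the bail's straight hand bar: black tube 13 mm in diameter, 128 mm long along the carrier's y, 130 mm from the pivot line (folded: 67 mm out beyond the -x wall, 103 mm up, free underneath; raised: about 219 mm up). From its ends 7 mm steel arms slant out to 204 mm apart
- hook: fixed 40 mm aluminium post 430 mm tall on a foot plate 140 x 160 x 10 mm; origin at the foot's centre, z up. Two level red prongs, 8 mm thick, at y = -35 and +35 mm, stick out along -x (towards the robot) from a back plate at x = -32 mm; tops 250 mm up. At x = -162 the tips turn up, ending at x = -178, 272 mm up
- hook_seat (a point): the hanging place: midway between the two prongs, level with their tops (250 mm up), 115 mm out from the post's centre, 47 mm inside the upturn; x and y axes are those of the hook
- narrow1 (a point): centre of the floor of pocket 1 of 3 in the narrow row (for small bottles; 46 mm wide in x, 56 mm long in y), at x = -34, y = 60, z = 6 mm of the carrier
- narrow2 (a point): centre of the floor of pocket 2 of 3 in the narrow row (for small bottles; 46 mm wide in x, 56 mm long in y), at x = -34, y = 0, z = 6 mm of the carrier
- narrow3 (a point): centre of the floor of pocket 3 of 3 in the narrow row (for small bottles; 46 mm wide in x, 56 mm long in y), at x = -34, y = -60, z = 6 mm of the carrier
- wide1 (a point): centre of the floor of pocket 1 of 3 in the wide row (for large bottles; 56 mm wide in x, 56 mm long in y), at x = 29, y = 60, z = 6 mm of the carrier
- wide2 (a point): centre of the floor of pocket 2 of 3 in the wide row (for large bottles; 56 mm wide in x, 56 mm long in y), at x = 29, y = 0, z = 6 mm of the carrier
- wide3 (a point): centre of the floor of pocket 3 of 3 in the wide row (for large bottles; 56 mm wide in x, 56 mm long in y), at x = 29, y = -60, z = 6 mm of the carrier
- small1_mid (a point): small sample bottle, 40 mm in diameter, 96 mm tall (body 52 mm), 62 g; heavy-bottomed, dark body with a pale label, sloping shoulder, burgundy capsule 28 mm in diameter on the top 30 mm. Point at its centre, half-way up; z up. May be absent
- small2_mid (a point): small sample bottle, 40 mm in diameter, 96 mm tall (body 52 mm), 62 g; heavy-bottomed, dark body with a pale label, sloping shoulder, burgundy capsule 28 mm in diameter on the top 30 mm. Point at its centre, half-way up; z up. May be absent
- small3_mid (a point): small sample bottle, 40 mm in diameter, 96 mm tall (body 52 mm), 62 g; heavy-bottomed, dark body with a pale label, sloping shoulder, burgundy capsule 28 mm in diameter on the top 30 mm. Point at its centre, half-way up; z up. May be absent
- large1_mid (a point): large sample bottle, 50 mm in diameter, 124 mm tall (body 72 mm), 105 g; heavy-bottomed, dark body with a pale label, sloping shoulder, burgundy capsule 28 mm in diameter on the top 30 mm. Point at its centre, half-way up; z up. May be absent
- large2_mid (a point): large sample bottle, 50 mm in diameter, 124 mm tall (body 72 mm), 105 g; heavy-bottomed, dark body with a pale label, sloping shoulder, burgundy capsule 28 mm in diameter on the top 30 mm. Point at its centre, half-way up; z up. May be absent
- large3_mid (a point): large sample bottle, 50 mm in diameter, 124 mm tall (body 72 mm), 105 g; heavy-bottomed, dark body with a pale label, sloping shoulder, burgundy capsule 28 mm in diameter on the top 30 mm. Point at its centre, half-way up; z up. May be absent
- tape_a: bystander: roll of kraft tape, 110 mm across, 50 mm high, lying flat; origin at its underside, centre
- brush: bystander: blue glue brush 240 mm long, lying; origin at its underside (brush: lying along its x)
- cork_tub: bystander: clear tub 110 by 160 mm, 60 mm high, with corks; origin at its underside, centre
- tape_b: bystander: narrow roll of kraft tape, 110 mm across, 25 mm high, lying flat; origin at its underside, centre
Not all that is in view belongs to the job. What is shaped like the part that bears large2_mid but blue or purple is not meant. Leave any green or purple look-alike of the part that bears large1_mid alone.

How it is judged:
By the outcome, as a careful person would: the job done as asked, in the order asked, and still so for the second after the job is handed in, with the robot touching nothing.
Of small1, small2, small3 only 2 to 3 are there at a start; the rules pass over those that are not, and their reading is None.
Of large1, large2, large3 only 2 to 3 are there at a start; the rules pass over those that are not, and their reading is None.
At some moment in a run one of small1, small2, small3, large1, large2, large3 may be knocked a few centimetres aside while the robot is not near it.
It also fails if it takes over 208 s, if anything falls off the work surface, if the arm or the gripper's body presses on something with over 40 N, if the wrist force passes 120 N, or if a joint passes its speed limit or range.

## Robot

A 6-joint arm with a two-finger parallel gripper is mounted at the origin on the work surface. World frame = base frame: x ahead of the robot, y to its left, z up, the work surface at z = 0. Lengths are in mm, angles in rad, forces in N, time in s.
With the tool pointing down it reaches from about 325 to 850 mm from the base axis. Payload 15.5 kg.
Tool frame: the origin (TCP) lies at the very end of the fingers, on their centre line; the grasp point (between the pads) lies 19 mm behind it; z points along the fingers, y is the line along which they close (so a half turn about z gives the same grasp; the last joint's range is limited). The gripper opens to 91 mm and grips with 3 to 60 N. Pads are 32 mm wide; open, the fingers measure 118 mm over their backs; the gripper's body (76 mm by 178 mm) begins 60 mm behind the grasp point.
Start: joints at [1.19, 0.494, 1.345, -0, 1.302, -0.096], TCP at [176.198, 599.65, 213.915] pointing down, gripper open.
Joint ranges: [-2.91, 2.91], [-0.82, 2.16], [0.22, 2.67], [-1.22, 4.37], [0.12, 2.79], [-3.08, 3.08]. Speed limits (rad/s): [1.89, 1.89, 2.57, 3.01, 3.01, 3.01].

## Interface

Orientations are given as a rotation vector (axis times angle).
In Python, from plant import ctrl gives the robot as it stands.
- The arm moves only by the tool arm_command, never from a script. Its argument "steps" is text: rows parted by semicolons, each of 7 numbers parted by spaces: the shift along the tool's x, y, z in cm, then the turn, a rotation vector about the tool's x, y, z in degrees, then the opening in per cent of the stroke, from 0 (shut) to 100 (fully open). A call has 1 to 20 rows; each row is the pose to reach, as a shift and turn from the pose commanded when the call began, along the tool's axes at that moment; what a row does not reach only later rows make up. A row lasts 1/8 s, in which the tool goes at most 62.5 mm and 10.7 degrees, less where a joint would pass 70% of its speed; a pose out of reach is approached as far as the arm can. A call with a gripper value outside its range is refused whole. The fingers move at their own pace and stop on an object; the grip force is fixed at half the most. Time passes only in rows, so rows that repeat a pose let the fingers close. It gives the time, the measured TCP pose, the force, the opening and the grip force at its end, in the units of the state.
- ctrl.observe(): the state, without advancing time (a new reading comes with each control period).
- ctrl.grab_frame(name): name is "side" or "top"; returns a dict with "pixels" (480x640x3 uint8, red, green, blue), "K" (3x3 intrinsics, pixels), "position" and "orientation" of the camera in the world. Camera axes: x right, y up, looking along -z (the intrinsics and any distortion apply to the point x, -y, -z); pixel columns grow to the right and rows downward; lengths in mm; the calibration is good to about 2 mm. A picture is of the moment at which its call begins. There is no depth.
- ctrl.close_job(): hands the job in; it is judged then, once.
The state is a dict: "time": time; "joints": joint angles; "joint_velocities": joint speeds; "joint_efforts": joint torques, N m; "tool_pos": TCP position; "orientation": TCP orientation; "contact_force": force on the tool from outside, world axes, zero at the start; "ft_torque": the same for the moment, N m; "grip_width": finger opening in mm; "finger_force": force on a finger pad.
Only numpy, scipy, OpenCV 4.12 (cv2) and the standard library are available. Lean on these libraries where they do the work, as an engineer would, in place of code of your own. Each camera call takes 0.05 s, during which the arm holds its last target. There are 200 camera calls.

## Working session

There is one attempt and no reset: what is moved stays moved. The work goes in short steps, Python scripts to look and compute and a tool call to move; the robot and the scene stay as the last step left them, time stands still between calls to the robot, and variables do not carry over. Pictures are saved under pics/ and viewed, at most 14 in all, crops included, and the job is handed in when it is done.

Besides the shell and the picture viewer there is one more tool, called after "Emit:" as name(argument=value, ...) on one line, values as JSON. arm_command: Moves the arm, as the interface text tells. Its arguments: {"type":"object","properties":{"steps":{"type":"string"}},"required":["steps"]}

```bash
ls; mkdir -p pics; cat > h.py <<'E'
import numpy as np, cv2
from scipy.spatial.transform import Rotation as R
from plant import ctrl
def grab(n):
    f=ctrl.grab_frame(n); f['bgr']=cv2.cvtColor(np.asarray(f['pixels']),cv2.COLOR_RGB2BGR); return f
def rot(f):
    o=np.asarray(f['orientation'],float)
    return o if o.shape==(3,3) else R.from_rotvec(o).as_matrix()
def onplane(f,u,v,z):
    K=np.asarray(f['K']); d=np.linalg.inv(K)@[u,v,1]; d=rot(f)@(d*[1,-1,-1]); p=np.asarray(f['position'],float)
    return (p+d*(z-p[2])/d[2]).round(1)
def proj(f,P):
    c=rot(f).T@(np.asarray(P,float)-f['position']); q=np.asarray(f['K'])@(c*[1,-1,-1]); return (q[:2]/q[2]).round(1)
E
python3 - <<'E'
from h import *
for n in('top','side'):
    f=grab(n); cv2.imwrite(f'pics/{n}0.png',f['bgr']); print({k:v for k,v in f.items() if k not in('pixels','bgr')})
print(ctrl.observe())
E
```

```text
pics
{'K': array([[521.46934332,   0.        , 327.0698017 ],
       [  0.        , 521.46934332, 236.27455593],
       [  0.        ,   0.        ,   1.        ]]), 'position': array([ 461.65065594,   17.74838194, 1564.28666165]), 'orientation': array([ 0.04317303, -0.05860773, -1.56533645])}
{'K': array([[433.3307639 ,   0.        , 317.52724334],
       [  0.        , 433.3307639 , 246.17875093],
       [  0.        ,   0.        ,   1.        ]]), 'position': array([ 216.42092186, -672.048893  ,  754.6467236 ]), 'orientation': array([ 0.89047906, -0.21677457, -0.41545286])}
{'time': 0.1, 'joints': array([ 1.18953217e+00,  4.94140165e-01,  1.34607651e+00, -2.32622938e-05,
        1.30249080e+00, -9.55240318e-02]), 'joint_velocities': array([ 0.00105817, -0.00294608, -0.00140837, -0.0015588 , -0.00017599,
       -0.0010656 ]), 'joint_efforts': array([ 2.14925924e-03, -8.80236411e+01, -3.82543874e+01,  7.09304446e-02,
        4.82146279e-02, -1.34386718e-05]), 'tool_pos': array([176.0570039 , 599.33035027, 213.38351285]), 'orientation': array([-4.47270105e-01, -3.10934621e+00,  1.70981836e-03]), 'contact_force': array([ 0.51679474, -0.07567605,  0.24057343]), 'ft_torque': array([-0.00141505,  0.01128635,  0.02654971]), 'finger_force': 0.0, 'grip_width': 91.30319345121241}
```

View pics/top0.png

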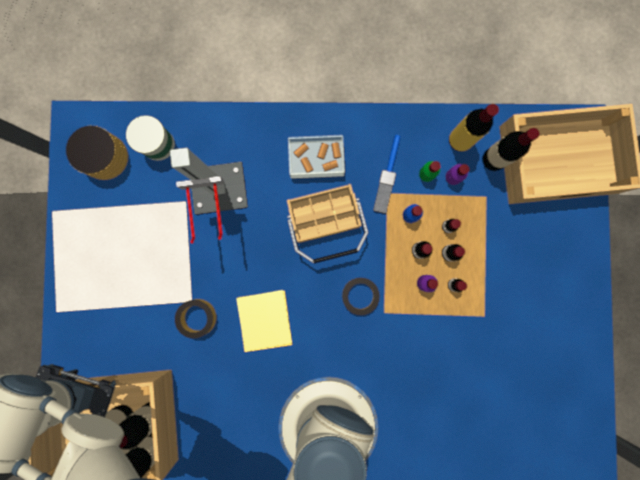

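View pics/side0.png

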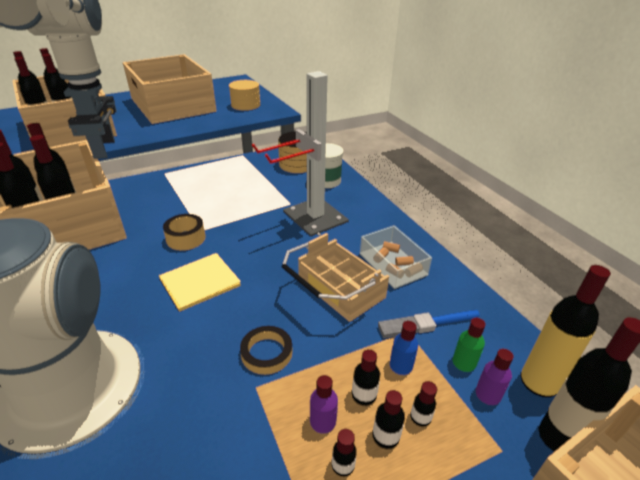

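The dark-bodied bottles with pale labels are at top-view (423,249), (454,252) [large], and (453,225), (458,285) [small]. In the side view they are at (366,380), (389,422), (424,405) and (345,455). The blue (414,213), purple (428,283 and 458,173) and green (430,170) ones are look-alikes to leave alone. I'll confirm this with a crop and measure.

```bash
cat >> h.py <<'E'
def ray(f,u,v):
    d=np.linalg.inv(np.asarray(f['K']))@[u,v,1]; d=rot(f)@(d*[1,-1,-1]); return np.asarray(f['position'],float),d/np.linalg.norm(d)
def tri(a,pa,b,pb):
    p,d=ray(a,*pa); q,e=ray(b,*pb); s=np.linalg.lstsq(np.c_[d,-e],q-p,rcond=None)[0]
    A,B=p+d*s[0],q+e*s[1]; return ((A+B)/2).round(1), round(float(np.linalg.norm(A-B)),1)
def blobs(m,amin=8):
    n,l,s,c=cv2.connectedComponentsWithStats(m.astype(np.uint8)*255); return [(c[i].round(1),s[i].tolist()) for i in range(1,n) if s[i][4]>=amin]
def capsules(f):
    h=cv2.cvtColor(f['bgr'],cv2.COLOR_BGR2HSV).astype(int); H,S,V=h[...,0],h[...,1],h[...,2]
    return ((H>165)|(H<5))&(S>110)&(V>35)&(V<175)
def red(f):
    h=cv2.cvtColor(f['bgr'],cv2.COLOR_BGR2HSV).astype(int); H,S,V=h[...,0],h[...,1],h[...,2]
    return ((H>170)|(H<6))&(S>150)&(V>=150)
E
python3 - <<'E'
from h import *
t=grab('top'); s=grab('side')
a=cv2.resize(t['bgr'][150:310,370:500],None,fx=3.6,fy=3.6,interpolation=2)
b=cv2.resize(s['bgr'][330:480,300:440],None,fx=3.8,fy=3.8,interpolation=2)[:576]
cv2.imwrite('pics/c1.png',np.hstack([cv2.resize(a,(380,570)),cv2.resize(b,(420,570))]))
for n,f in(('t',t),('s',s)):
    for c,st in blobs(capsules(f)): print(n,c,st)
    print('red',[(c,st) for c,st in blobs(red(f),15)])
c=cv2.resize(t['bgr'][140:310,170:385],None,fx=3.7,fy=3.7,interpolation=2)[:600,:800]
cv2.imwrite('pics/c2.png',c)
E
```

```text
t [488.6 112.3] [480, 104, 18, 17, 192]
t [528.3 135.9] [519, 128, 20, 17, 196]
t [434.7 166.1] [430, 162, 10, 9, 69]
t [463.  169.4] [458, 165, 11, 10, 82]
t [217.2 202.3] [213, 183, 9, 49, 87]
t [186.8 188.8] [186, 187, 3, 6, 13]
t [416.8 210.4] [413, 206, 9, 9, 65]
t [218.6 229.1] [217, 214, 5, 26, 37]
t [454.3 223.9] [450, 220, 10, 10, 78]
t [192.6 238.6] [191, 234, 4, 9, 19]
t [426.  248.3] [421, 243, 11, 11, 91]
t [458.4 251.2] [454, 246, 10, 11, 87]
t [432.1 283.7] [428, 280, 9, 9, 73]
t [460.2 285.2] [456, 281, 10, 10, 77]
t [123.1 441.7] [120, 436, 6, 12, 35]
red [(array([217.5, 210.1]), [214, 185, 8, 54, 143]), (array([190. , 212.9]), [186, 189, 9, 49, 125])]
s [47.8 60.9] [41, 49, 15, 24, 167]
s [21.1 63.9] [14, 52, 16, 24, 186]
s [ 39.3 143.5] [28, 124, 24, 39, 512]
s [  4.3 154.9] [0, 130, 13, 41, 331]
s [278.2 144.7] [251, 139, 49, 14, 132]
s [309.4 150.5] [305, 149, 9, 4, 24]
s [271.7 159.1] [265, 154, 18, 9, 49]
s [592.6 283.9] [576, 265, 34, 39, 760]
s [624.7 339.1] [606, 317, 34, 44, 970]
s [476.4 326.6] [469, 318, 16, 18, 221]
s [408.3 329.9] [402, 321, 14, 19, 216]
s [503.2 358.8] [495, 349, 18, 21, 276]
s [368.4 360.8] [361, 350, 15, 22, 253]
s [323.8 386.5] [317, 376, 15, 22, 273]
s [427.5 392.7] [419, 382, 17, 22, 276]
s [392.6 402.5] [384, 391, 18, 24, 317]
s [345.2 441.5] [337, 430, 17, 24, 336]
red [(array([278.5, 145.4]), [258, 140, 40, 12, 80]), (array([291.6, 155.4]), [272, 149, 40, 13, 85])]
```

View pics/c1.png

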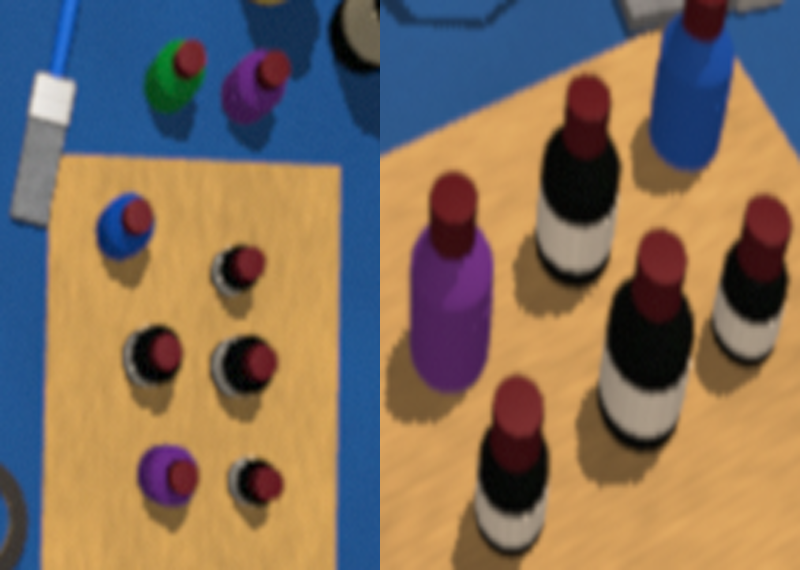

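View pics/c2.png

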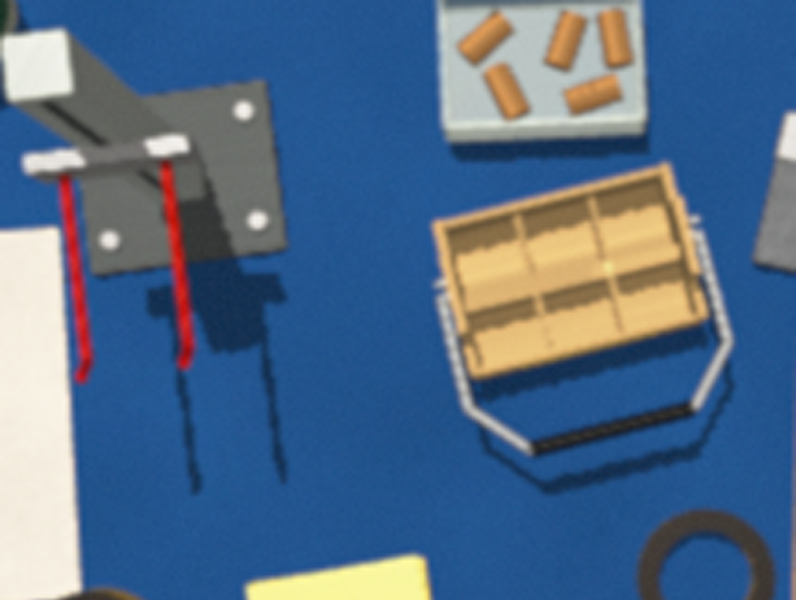

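Crops confirm: two large and two small genuine bottles (dark body, pale label, burgundy cap); the blue, purple and green ones are excluded. c2 shows the carrier corners, the bar, the prongs and the foot clearly.

```bash
cat > m.py <<'E'
from h import *
t=grab('top'); s=grab('side')
B={'S1':((454.3,223.9),(427.5,392.7)),'L1':((426,248.3),(368.4,360.8)),'L2':((458.4,251.2),(392.6,402.5)),'S2':((460.2,285.2),(345.2,441.5)),
'blue':((416.8,210.4),(408.3,329.9)),'purp':((432.1,283.7),(323.8,386.5))}
for k,(a,b) in B.items(): print(k,*tri(t,a,s,b),'plane',onplane(t,*a,{'S':94,'L':122,'b':122,'p':122}[k[0]]))
c=lambda u,v:(u/3.7+170,v/3.7+140)
C=[onplane(t,*c(*p),71) for p in((433,222),(668,165),(483,378),(708,318))]
print('corners',C); m=np.mean(C,0)
for i,j in((0,1),(2,3),(0,2),(1,3)):
    d=C[i]-C[j]; print(np.linalg.norm(d).round(1),np.arctan2(d[1],d[0]).round(3))
b=[onplane(t,*c(*p),103) for p in((532,450),(692,408))]; print('ctr',m,'bar',b,np.mean(b,0),np.linalg.norm(b[0]-b[1]))
P=[onplane(t,*c(*p),250) for p in((65,178),(166,163))]; Q=[onplane(t,*c(*p),268) for p in((83,377),(185,362))]
print('prong',P,Q,[np.arctan2(*(p-q)[1::-1]).round(3) for p,q in zip(P,Q)],[np.linalg.norm((p-q)[:2]) for p,q in zip(P,Q)])
F=[onplane(t,*c(*p),10) for p in((267,82),(285,247),(93,273))]; print('foot',F,(F[0]+F[2])/2)
E
python3 m.py
```

```text
S1 [ 594.7 -360.1   81.1] 1.6 plane [ 594.2 -357.3   94. ]
L1 [ 523.1 -273.   108.3] 1.9 plane [ 523.3 -270.7  122. ]
L2 [ 515.2 -363.4  109.4] 2.3 plane [ 515.7 -360.7  122. ]
S2 [ 420.1 -375.1   80.9] 1.4 plane [ 421.1 -372.    94. ]
blue [ 628.9 -246.8  113.1] 2.4 plane [ 628.9 -245.9  122. ]
purp [ 424.6 -288.5  112.3] 1.8 plane [ 425.6 -286.8  122. ]
corners [array([662.8, 119.1,  71. ]), array([708.7, -63.9,  71. ]), array([541.3,  79.2,  71. ]), array([588.9, -95.2,  71. ])]
188.7 1.817
180.8 1.837
127.9 0.317
123.8 0.256
ctr [625.425   9.8    71.   ] bar [array([485.3,  40.5, 103. ]), array([517.7, -80.6, 103. ])] [501.5  -20.05 103.  ] 125.35936343169584
prong [array([667.5, 359.1, 250. ]), array([678.3, 290.3, 250. ])] [array([530.1, 339.4, 268. ]), array([540.6, 271.3, 268. ])] [np.float64(0.142), np.float64(0.137)] [np.float64(138.80507915778873), np.float64(139.0046402103181)]
foot [array([784.8, 259.3,  10. ]), array([649.9, 242.7,  10. ]), array([627.9, 397.2,  10. ])] [706.35 328.25  10.  ]
```

```bash
cat >> h.py <<'E'
def pose(az,tilt=0):
    "tool down, y axis at azimuth az; tilt>0: finger tips lean towards +y_tool (radially out)"
    c,s=np.cos(az),np.sin(az); b=np.array([[-s,c,0],[c,s,0],[0,0,-1]]).T
    return R.from_matrix(b)*R.from_rotvec([-tilt,0,0])
def plan(*wps):
    "wps: (x,y,z,az[,tilt]) of the TCP -> shifts cm and turn deg in present tool axes"
    o=ctrl.observe(); r0=R.from_rotvec(o['orientation'])
    for w in wps:
        r=pose(*w[3:]); print((r0.inv().apply(np.array(w[:3])-o['tool_pos'])/10).round(2),(r0.inv()*r).as_rotvec(degrees=True).round(1))
CAR=np.array([626,11.5]); CY=0.26; HK=np.array([705.5,328.7]); HY=0.14
def car(x,y): c,s=np.cos(CY),np.sin(CY); return CAR+[c*x-s*y,s*x+c*y]
E
python3 - <<'E'
from h import *
plan((594.5,-359,230,.26),(594.5,-359,64,.26))
for n,p in dict(n1=(-34,60),n3=(-34,-60),w1=(29,60),w3=(29,-60)).items(): print(n,car(*p))
E
```

```text
[-67.16 -80.17  -1.6 ] [-0.   0.  58.7]
[-67.16 -80.16  15.  ] [-0.   0.  58.7]
n1 [577.71790763  60.74265992]
n3 [608.56757386 -55.22413745]
w1 [638.60047625  76.93873469]
w3 [669.45014248 -39.02806268]
```

Emit:
arm_command(steps="-20 -27 -1.6 0 0 30 60; -40 -54 -1.6 0 0 58.7 60; -67.16 -80.17 -1.6 0 0 58.7 60; -67.16 -80.17 -1.6 0 0 58.7 60; -67.16 -80.17 -1.6 0 0 58.7 60; -67.16 -80.17 -1.6 0 0 58.7 60; -67.16 -80.17 -1.6 0 0 58.7 60; -67.16 -80.17 -1.6 0 0 58.7 60; -67.16 -80.17 -1.6 0 0 58.7 60; -67.16 -80.17 -1.6 0 0 58.7 60; -67.16 -80.17 -1.6 0 0 58.7 60; -67.16 -80.17 -1.6 0 0 58.7 60; -67.16 -80.17 -1.6 0 0 58.7 60; -67.16 -80.17 -1.6 0 0 58.7 60; -67.16 -80.17 -1.6 0 0 58.7 60; -67.16 -80.17 -1.6 0 0 58.7 60; -67.16 -80.17 -1.6 0 0 58.7 60; -67.16 -80.17 -1.6 0 0 58.7 60; -67.16 -80.17 -1.6 0 0 58.7 60; -67.16 -80.17 -1.6 0 0 58.7 60")

```text
time: 2.8
tool_pos: [594.3, -357.8, 230.2]
orientation: [-1.913, -2.492, -0.0]
contact_force: [-0.4, -0.4, 0.2]
grip_width: 55.0
finger_force: 0.0
```

```bash
cat > look.py <<'E'
from h import *
import sys
t=grab('top'); s=grab('side')
print('T',[c.tolist() for c,st in blobs(capsules(t),40) if 370<c[0]<480]); print('S',[c.tolist() for c,st in blobs(capsules(s),120) if c[0]>280 and c[1]>200])
if len(sys.argv)>1:
    cv2.imwrite(f'pics/{sys.argv[1]}.png',np.hstack([t['bgr'][120:360,170:510],s['bgr'][180:480,230:550][:240]]))
E
python3 look.py; python3 - <<'E'
from h import *
o=ctrl.observe(); print(o['time'],o['tool_pos'],o['grip_width'])
plan((594.5,-359,230,.26),(594.5,-359,64,.26))
E
```

```text
T [[434.7, 166.1], [463.0, 169.3], [416.7, 210.4], [452.9, 223.2], [426.0, 248.3]]
S [[592.5, 284.0], [624.7, 339.3], [476.3, 326.7], [408.2, 330.1], [503.2, 358.8], [368.4, 360.9], [323.9, 386.5], [427.5, 393.0], [392.5, 402.9], [345.1, 441.8]]
2.9 [ 594.47682344 -357.95636265  230.32355546] 54.91325992873686
[-0.1  -0.02  0.03] [0.  0.  0.1]
[-0.1  -0.03 16.63] [0.  0.  0.1]
```

Emit:
arm_command(steps="-0.1 0 6 0 0 0 60; -0.1 0 12 0 0 0 60; -0.1 0 15 0 0 0 60; -0.1 0 16.6 0 0 0 60; -0.1 0 16.6 0 0 0 60; -0.1 0 16.6 0 0 0 0; -0.1 0 16.6 0 0 0 0; -0.1 0 16.6 0 0 0 0; -0.1 0 16.6 0 0 0 0; -0.1 0 16.6 0 0 0 0; -0.1 0 16.6 0 0 0 0; -0.1 0 16.6 0 0 0 0; -0.1 0 14 0 0 0 0; -0.1 0 10 0 0 0 0; -0.1 0 5 0 0 0 0; -0.1 0 0 0 0 0 0; -0.1 0 0 0 0 0 0")

```text
time: 5.03
tool_pos: [596.4, -361.0, 234.6]
orientation: [1.91, 2.485, 0.0]
contact_force: [-0.1, -1.2, -0.5]
grip_width: 27.2
finger_force: 30.0
```

```bash
python3 - <<'E'
from h import *
o=ctrl.observe(); print(o['time'],o['tool_pos'],o['grip_width'],o['finger_force'])
for z in (230,100,72): plan((*car(-34,-60),z,.26))
E
```

```text
5.025 [ 596.41502266 -360.98049099  234.57137391] 27.243299737778926 29.986816942691803
[29.23  9.05  0.33] [0.3 0.3 0. ]
[29.31  8.99 13.33] [0.3 0.3 0. ]
[29.32  8.97 16.13] [0.3 0.3 0. ]
```

Emit:
arm_command(steps="6 2 0 0 0 0 0; 12 4 0 0 0 0 0; 18 6 0 0 0 0 0; 24 8 0 0 0 0 0; 29 9.1 0 0 0 0 0; 29 9.1 0 0 0 0 0; 29 9.1 5 0 0 0 0; 29 9.1 9 0 0 0 0; 29 9.1 9 0 0 0 0; 29 9.1 9 0 0 0 0; 29 9.1 9 0 0 0 0; 29 9.1 9 0 0 0 0")

```text
time: 6.52
tool_pos: [608.6, -56.4, 141.1]
orientation: [1.913, 2.49, 0.001]
contact_force: [0.4, -0.3, -0.6]
grip_width: 27.1
finger_force: 30.0
```

```bash
python3 - <<'E'
from h import *
o=ctrl.observe(); print(o['time'],o['tool_pos'],o['grip_width'],o['finger_force'],o['contact_force'])
for z in (230,100,70): plan((*car(-34,-60),z,.26))
t=grab('top'); s=grab('side')
a=cv2.resize(t['bgr'][150:290,270:400],None,fx=3,fy=3,interpolation=2); b=cv2.resize(s['bgr'][210:350,260:400],None,fx=3,fy=3,interpolation=2)
cv2.imwrite('pics/p1.png',np.hstack([a,b])[:600,:800])
E
```

```text
6.525 [608.61746847 -56.37891156 141.10493722] 27.106581295758104 29.98662829399109 [ 0.36965002 -0.32022887 -0.56127388]
[ 0.11  0.04 -8.89] [0.1 0.  0. ]
[0.12 0.02 4.11] [0.1 0.  0. ]
[0.12 0.01 7.11] [0.1 0.  0. ]
```

View pics/p1.png

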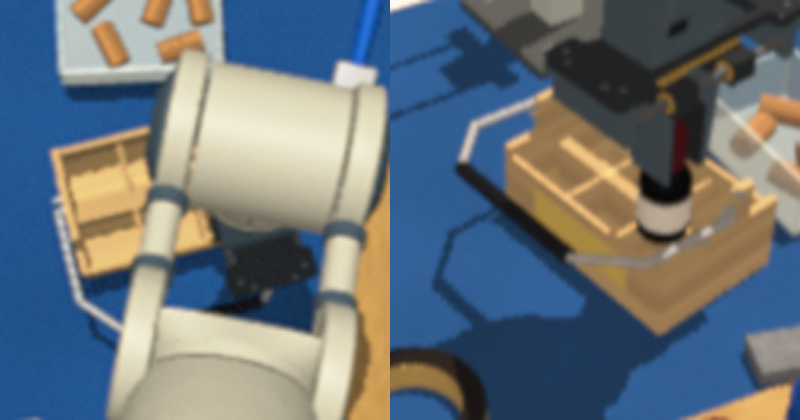

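Picture: the small bottle hangs upright over the near-right pocket (side view crop ~(662,225)). Lowering gently.

Emit:
arm_command(steps="0.1 0 1 0 0 0 0; 0.1 0 2 0 0 0 0; 0.1 0 3 0 0 0 0; 0.1 0 3.5 0 0 0 0; 0.1 0 3.5 0 0 0 0; 0.1 0 3.5 0 0 0 0")

```text
time: 7.38
tool_pos: [608.0, -55.2, 105.2]
orientation: [1.914, 2.491, 0.0]
contact_force: [0.2, -0.2, -1.0]
grip_width: 27.2
finger_force: 30.0
```

```bash
python3 - <<'E'
from h import *
o=ctrl.observe(); print(o['time'],o['tool_pos'],o['grip_width'],o['finger_force'],o['contact_force'],o['ft_torque'])
plan((*car(-34,-60),72,.26))
s=grab('side'); t=grab('top')
b=cv2.resize(s['bgr'][230:350,270:400],None,fx=5,fy=5,interpolation=2); cv2.imwrite('pics/p2.png',b[:600,:650])
h=[(-62,95,71),(-62,-95,71),(62,-95,71),(62,95,71),(-34-23,-60-28,51)]
print([(q,proj(s,(*car(*q[:2]),q[2]))) for q in h],'bar',proj(s,(*car(-129,64),103)),proj(s,(*car(-129,-64),103)))
E
```

```text
7.375 [607.95478429 -55.24744837 105.15402067] 27.210969496596356 29.986670315265656 [ 0.24700155 -0.21247494 -0.98013789] [-0.06670411  0.0053559  -0.02477297]
[-0.01  0.06  3.32] [0. 0. 0.]
[((-62, 95, 71), array([298.1, 259.2])), ((-62, -95, 71), array([352. , 301.2])), ((62, -95, 71), array([389.5, 277. ])), ((62, 95, 71), array([335. , 239.7])), ((-57, -88, 51), array([350.9, 304.7]))] bar [283.6 267. ] [320.2 297. ]
```

View pics/p2.png

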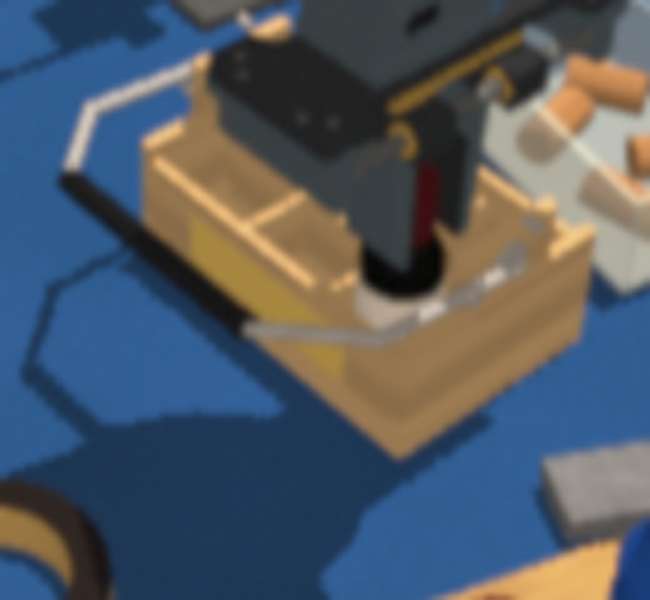

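The bottle is inside the pocket walls with no contact force, and the carrier corners match my estimate. Lower and release.

Emit:
arm_command(steps="0 0 1.5 0 0 0 0; 0 0 2.5 0 0 0 0; 0 0 3.3 0 0 0 0; 0 0 3.5 0 0 0 0; 0 0 3.5 0 0 0 0; 0 0 3.5 0 0 0 44; 0 0 3.5 0 0 0 44; 0 0 3.5 0 0 0 44; 0 0 3.5 0 0 0 44; 0 0 0 0 0 0 44; 0 0 -5 0 0 0 44; 0 0 -10 0 0 0 44; 0 0 -12.5 0 0 0 44; 0 0 -12.5 0 0 0 44; 0 0 -12.5 0 0 0 44")

```text
time: 9.35
tool_pos: [607.3, -55.1, 229.0]
orientation: [-1.913, -2.49, 0.001]
contact_force: [0.1, -0.1, -0.2]
grip_width: 40.2
finger_force: 0.0
```

```bash
python3 look.py; python3 - <<'E'
from h import *
o=ctrl.observe(); print(o['time'],o['tool_pos'],o['grip_width'])
plan((420.5,-374,230,.26),(420.5,-374,64,.26))
E
```

```text
T [[434.7, 166.1], [463.0, 169.3], [416.8, 210.4], [426.1, 248.3], [458.4, 251.2], [432.1, 283.8], [460.3, 285.2]]
S [[592.5, 284.0], [349.6, 282.6], [624.7, 339.2], [476.3, 326.6], [408.3, 329.9], [503.2, 358.8], [368.4, 360.9], [323.8, 386.3], [392.6, 402.6], [345.2, 441.6]]
9.45 [607.16289385 -55.11042564 228.63392107] 39.98612783803616
[-26.01 -26.25  -0.11] [-0.1 -0.1  0. ]
[-26.02 -26.22  16.49] [-0.1 -0.1  0. ]
```

Emit:
arm_command(steps="-4 -4 0 0 0 0 60; -8 -8 0 0 0 0 60; -12 -12 0 0 0 0 60; -16 -16 0 0 0 0 60; -20 -20 0 0 0 0 60; -24 -24 0 0 0 0 60; -26 -26.2 0 0 0 0 60; -26 -26.2 0 0 0 0 60; -26 -26.2 0 0 0 0 60; -26 -26.2 0 0 0 0 60; -26 -26.2 0 0 0 0 60")

```text
time: 10.82
tool_pos: [422.0, -373.2, 229.9]
orientation: [-1.913, -2.492, -0.0]
contact_force: [0.1, 0.0, 0.3]
grip_width: 54.9
finger_force: 0.0
```

```bash
python3 look.py; python3 - <<'E'
from h import *
o=ctrl.observe(); print(o['time'],o['tool_pos'],o['grip_width'])
plan((420.5,-374,230,.26),(420.5,-374,64,.26))
E
```

```text
T [[434.7, 166.1], [463.0, 169.4], [416.8, 210.4], [426.1, 248.4], [458.5, 251.3], [432.1, 283.7], [460.4, 285.3]]
S [[592.5, 284.0], [624.7, 339.2], [476.3, 326.6], [503.2, 358.8], [392.6, 402.6], [345.1, 441.9]]
10.925 [ 421.90614696 -373.49574338  229.93270408] 54.828716687953175
[-0.01 -0.15 -0.01] [0.  0.  0.1]
[-1.000e-02 -1.500e-01  1.659e+01] [0.  0.  0.1]
```

Emit:
arm_command(steps="0 -0.1 6 0 0 0 60; 0 -0.1 12 0 0 0 60; 0 -0.1 15 0 0 0 60; 0 -0.1 16.6 0 0 0 60; 0 -0.1 16.6 0 0 0 60; 0 -0.1 16.6 0 0 0 0; 0 -0.1 16.6 0 0 0 0; 0 -0.1 16.6 0 0 0 0; 0 -0.1 16.6 0 0 0 0; 0 -0.1 16.6 0 0 0 0; 0 -0.1 16.6 0 0 0 0; 0 -0.1 14 0 0 0 0; 0 -0.1 10 0 0 0 0; 0 -0.1 5 0 0 0 0; 0 -0.1 0 0 0 0 0; 0 0 0 0 0 0 0; 5 3 0 0 0 0 0; 10 6 0 0 0 0 0; 15 10 0 0 0 0 0; 20 14 0 0 0 0 0")

```text
time: 13.42
tool_pos: [504.1, -145.5, 229.1]
orientation: [-1.914, -2.49, 0.0]
contact_force: [0.9, -1.1, -0.4]
grip_width: 27.4
finger_force: 29.9
```

Emit:
arm_command(steps="4 3 0 0 0 0 0; 8 6 0 0 0 0 0; 12 9 0 0 0 0 0; 16 12 0 0 0 0 0; 18 12.2 0 0 0 0 0; 18 12.2 0 0 0 0 0; 18 12.2 4 0 0 0 0; 18 12.2 9 0 0 0 0; 18 12.2 9 0 0 0 0; 18 12.2 9 0 0 0 0; 18 12.2 9 0 0 0 0")

```text
time: 14.8
tool_pos: [576.7, 57.6, 141.9]
orientation: [1.913, 2.489, 0.003]
contact_force: [0.6, 0.2, -0.5]
grip_width: 27.2
finger_force: 29.9
```

```bash
python3 - <<'E'
from h import *
o=ctrl.observe(); print(o['time'],o['tool_pos'],o['grip_width'],o['finger_force'],o['contact_force'])
for z in (105,71): plan((*car(-34,60),z,.26))
E
```

```text
14.8 [576.74347449  57.56662395 141.86981074] 27.1539291376755 29.934545159339905 [ 0.59784858  0.24825984 -0.4547873 ]
[0.29 0.17 3.69] [0.2 0.  0. ]
[0.29 0.16 7.09] [0.2 0.  0. ]
```

Emit:
arm_command(steps="0.1 0.1 0 0 0 0 0; 0.1 0.1 0 0 0 0 0; 0.1 0.1 0 0 0 0 0")

```text
time: 15.18
tool_pos: [576.4, 59.2, 140.1]
orientation: [1.914, 2.491, 0.0]
contact_force: [0.0, -0.0, -1.0]
grip_width: 27.7
finger_force: 29.9
```

```bash
python3 - <<'E'
from h import *
o=ctrl.observe(); print(o['time'],o['tool_pos'],o['grip_width'],o['finger_force'],o['contact_force'])
for z in (105,71): plan((*car(-34,60),z,.26))
E
```

```text
15.175 [576.42264335  59.23092844 140.12589015] 27.683676161709464 29.9345201253891 [ 0.01707655 -0.04447101 -1.04944867]
[0.11 0.16 3.51] [0. 0. 0.]
[0.11 0.16 6.91] [0. 0. 0.]
```

Emit:
arm_command(steps="0.1 0.1 0 0 0 0 0; 0.1 0.1 1 0 0 0 0; 0.1 0.1 2 0 0 0 0; 0.1 0.1 3 0 0 0 0; 0.1 0.1 3.5 0 0 0 0; 0.1 0.1 3.5 0 0 0 0; 0.1 0.1 3.5 0 0 0 0")

```text
time: 16.05
tool_pos: [576.8, 60.3, 104.9]
orientation: [-1.914, -2.491, 0.001]
contact_force: [0.2, -0.4, -0.2]
grip_width: 27.6
finger_force: 29.9
```

Emit:
arm_command(steps="0 0 1.5 0 0 0 0; 0 0 2.5 0 0 0 0; 0 0 3.2 0 0 0 0; 0 0 3.4 0 0 0 0; 0 0 3.4 0 0 0 0; 0 0 3.4 0 0 0 0")

```text
time: 16.8
tool_pos: [577.0, 60.4, 71.0]
orientation: [-1.914, -2.491, 0.0]
contact_force: [0.4, -0.8, -0.8]
grip_width: 27.5
finger_force: 29.9
```

Emit:
arm_command(steps="0 0 0 0 0 0 44; 0 0 0 0 0 0 44; 0 0 0 0 0 0 44; 0 0 0 0 0 0 44; 0 0 -4 0 0 0 44; 0 0 -10 0 0 0 44; 0 0 -15.9 0 0 0 44; 0 0 -15.9 0 0 0 44; -5 -2 -15.9 0 0 0 60; -10 -4 -15.9 0 0 0 60; -15 -6 -15.9 0 0 0 60; -20 -8 -15.9 0 0 0 60; -25 -11 -15.9 0 0 0 60; -30.7 -13.8 -15.9 0 0 0 60; -30.7 -13.8 -15.9 0 0 0 60; -30.7 -13.8 -15.9 0 0 0 60; -30.7 -13.8 -15.9 0 0 0 60; -30.7 -13.8 -15.9 0 0 0 60")

```text
time: 19.05
tool_pos: [523.1, -270.8, 229.9]
orientation: [-1.912, -2.492, -0.0]
contact_force: [-1.7, 0.0, -0.2]
grip_width: 54.9
finger_force: 0.0
```

```bash
cat >look2.py <<'E'
from h import *
t=grab('top'); s=grab('side')
a=cv2.resize(t['bgr'][170:310,270:480],None,fx=2,fy=2,interpolation=2); b=cv2.resize(s['bgr'][220:480,270:450],None,fx=2,fy=2,interpolation=2)
im=np.zeros((520,790,3),np.uint8); im[:280,:420]=a; im[:520,430:790]=b
import sys; cv2.imwrite('pics/%s.png'%sys.argv[1],im)
E
python3 look2.py q1; python3 look.py; python3 - <<'E'
from h import *
o=ctrl.observe(); print(o['time'],o['tool_pos'],o['grip_width'])
plan((523,-272,230,.26),(523,-272,92,.26))
E
```

```text
T [[434.6, 166.1], [463.0, 169.3], [416.8, 210.4], [432.2, 283.5]]
S [[315.5, 256.8], [592.5, 284.0], [624.7, 339.2], [476.3, 326.7], [408.3, 329.9], [503.2, 358.8], [368.4, 361.1], [323.9, 386.9], [392.5, 402.6]]
19.25 [ 522.92746997 -271.39859476  229.97580951] 55.206468230020356
[-0.06 -0.01 -0.  ] [0.  0.  0.1]
[-6.00e-02 -1.00e-02  1.38e+01] [0.  0.  0.1]
```

View pics/q1.png

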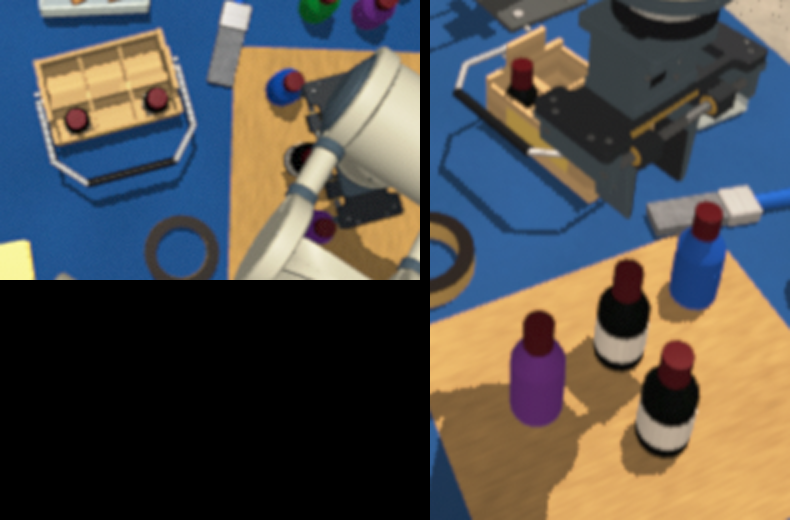

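Both small bottles stand in narrow1 and narrow3 (q1 (77,120) and (155,98)). L1 is unmoved, so I'll pick it now.

Emit:
arm_command(steps="0 0 6 0 0 0 60; 0 0 11 0 0 0 60; 0 0 13.8 0 0 0 60; 0 0 13.8 0 0 0 60; 0 0 13.8 0 0 0 0; 0 0 13.8 0 0 0 0; 0 0 13.8 0 0 0 0; 0 0 13.8 0 0 0 0; 0 0 13.8 0 0 0 0; 0 0 13.8 0 0 0 0; 0 0 11 0 0 0 0; 0 0 6 0 0 0 0; 0 0 0 0 0 0 0; 0 0 -1 0 0 0 0; 0 0 -1 0 0 0 0; 5 3 -1 0 0 0 0; 10 6 -1 0 0 0 0; 15 10 -1 0 0 0 0; 20 13 -1 0 0 0 0; 20 13 -1 0 0 0 0")

```text
time: 21.75
tool_pos: [596.6, -41.0, 237.7]
orientation: [-1.907, -2.493, 0.001]
contact_force: [0.4, -1.4, -1.0]
grip_width: 27.6
finger_force: 30.0
```

Emit:
arm_command(steps="5 3 0 0 0 0 0; 9 6 0 0 0 0 0; 10.7 7.1 0 0 0 0 0; 10.7 7.1 0 0 0 0 0; 10.7 7.1 4 0 0 0 0; 10.7 7.1 6 0 0 0 0; 10.7 7.1 6 0 0 0 0; 10.7 7.1 6 0 0 0 0; 10.7 7.1 6 0 0 0 0")

```text
time: 22.88
tool_pos: [638.4, 76.2, 181.0]
orientation: [1.914, 2.49, 0.001]
contact_force: [-0.2, 0.4, -0.6]
grip_width: 27.7
finger_force: 30.0
```

```bash
python3 - <<'E'
from h import *
o=ctrl.observe(); print(o['time'],o['tool_pos'],o['grip_width'],o['finger_force'],o['contact_force'])
for z in (125,100): plan((*car(29,60),z,.26))
E
```

```text
22.875 [638.44047703  76.19424785 180.99199414] 27.74021537621767 29.96945947408676 [-0.15652814  0.38177063 -0.55086055]
[0.07 0.03 5.6 ] [0.1 0.  0. ]
[0.07 0.02 8.1 ] [0.1 0.  0. ]
```

Emit:
arm_command(steps="0 0 1 0 0 0 0; 0 0 2 0 0 0 0; 0 0 3 0 0 0 0; 0 0 4 0 0 0 0; 0 0 4.5 0 0 0 0; 0 0 4.5 0 0 0 0; 0 0 4.5 0 0 0 0")

```text
time: 23.75
tool_pos: [637.8, 76.7, 134.9]
orientation: [-1.914, -2.491, 0.0]
contact_force: [-0.7, 1.9, -2.4]
grip_width: 27.8
finger_force: 30.0
```

Emit:
arm_command(steps="0 0 1.5 0 0 0 0; 0 0 2.5 0 0 0 0; 0 0 3.3 0 0 0 0; 0 0 3.6 0 0 0 0; 0 0 3.6 0 0 0 0; 0 0 3.6 0 0 0 0")

```text
time: 24.5
tool_pos: [637.9, 76.5, 99.0]
orientation: [1.914, 2.491, -0.0]
contact_force: [-1.4, 2.3, -1.8]
grip_width: 27.5
finger_force: 30.0
```

Emit:
arm_command(steps="0 0 0 0 0 0 44; 0 0 0 0 0 0 44; 0 0 0 0 0 0 44; 0 0 0 0 0 0 44; 0 0 -4 0 0 0 44; 0 0 -9 0 0 0 44; 0 0 -13 0 0 0 44; 0 0 -13 0 0 0 44; -5 -2 -13 0 0 0 60; -10 -5 -13 0 0 0 60; -15 -8 -13 0 0 0 60; -20 -11 -13 0 0 0 60; -25 -14 -13 0 0 0 60; -30 -17 -13 0 0 0 60; -35 -20 -13 0 0 0 60; -39.2 -23.1 -13 0 0 0 60; -39.2 -23.1 -13 0 0 0 60; -39.2 -23.1 -13 0 0 0 60; -39.2 -23.1 -13 0 0 0 60; -39.2 -23.1 -13 0 0 0 60")

```text
time: 27.0
tool_pos: [516.1, -360.7, 228.9]
orientation: [-1.912, -2.492, -0.0]
contact_force: [-0.5, 1.0, -0.6]
grip_width: 54.6
finger_force: 0.0
```

```bash
python3 look.py; python3 - <<'E'
from h import *
o=ctrl.observe(); print(o['time'],o['tool_pos'],o['grip_width'])
plan((515.5,-362,230,.26),(515.5,-362,92,.26))
E
```

```text
T [[434.7, 166.1], [463.0, 169.4], [416.8, 210.4], [458.3, 251.5], [431.7, 283.3]]
S [[335.1, 237.5], [315.7, 256.9], [592.5, 284.0], [349.6, 282.5], [624.7, 339.2], [476.3, 326.6], [503.2, 358.9], [323.8, 386.4], [392.5, 402.8]]
27.1 [ 516.00794713 -361.05070158  228.96934298] 54.85422294737886
[-0.08 -0.07 -0.1 ] [0.  0.  0.1]
[-0.08 -0.07 13.7 ] [0.  0.  0.1]
```

Emit:
arm_command(steps="0 0 6 0 0 0 60; 0 0 11 0 0 0 60; 0 0 13.7 0 0 0 60; 0 0 13.7 0 0 0 60; 0 0 13.7 0 0 0 0; 0 0 13.7 0 0 0 0; 0 0 13.7 0 0 0 0; 0 0 13.7 0 0 0 0; 0 0 13.7 0 0 0 0; 0 0 13.7 0 0 0 0; 0 0 11 0 0 0 0; 0 0 6 0 0 0 0; 0 0 0 0 0 0 0; 0 0 -1 0 0 0 0; 0 0 -1 0 0 0 0; 5 4 -1 0 0 0 0; 9 8 -1 0 0 0 0; 13 12 -1 0 0 0 0; 17 16 -1 0 0 0 0; 17 16 -1 0 0 0 0")

```text
time: 29.6
tool_pos: [627.1, -152.3, 236.5]
orientation: [-1.907, -2.492, 0.001]
contact_force: [0.2, 0.3, -0.3]
grip_width: 27.3
finger_force: 29.9
```

Emit:
arm_command(steps="4 3 0 0 0 0 0; 8 6 0 0 0 0 0; 10.2 7.1 0 0 0 0 0; 10.2 7.1 0 0 0 0 0; 10.2 7.1 4 0 0 0 0; 10.2 7.1 6 0 0 0 0; 10.2 7.1 6 0 0 0 0; 10.2 7.1 6 0 0 0 0; 10.2 7.1 6 0 0 0 0")

```text
time: 30.72
tool_pos: [667.8, -40.4, 178.6]
orientation: [-1.915, -2.489, 0.0]
contact_force: [-2.2, 5.2, 4.5]
grip_width: 27.3
finger_force: 30.0
```

```bash
python3 - <<'E'
from h import *
o=ctrl.observe(); print(o['time'],o['tool_pos'],o['grip_width'],o['finger_force'],o['contact_force'])
for z in (135,99): plan((*car(29,-60),z,.26))
E
```

```text
30.725 [667.82665521 -40.41064526 178.61698211] 27.30070585589665 30.00141352415085 [-2.2426462   5.20129121  4.49302257]
[0.09 0.2  4.36] [-0.1 -0.1 -0. ]
[0.08 0.2  7.96] [-0.1 -0.1 -0. ]
```

Emit:
arm_command(steps="0.1 0.2 0 0 0 0 0; 0.1 0.2 0 0 0 0 0; 0.1 0.2 0 0 0 0 0")

```text
time: 31.1
tool_pos: [669.2, -39.0, 178.6]
orientation: [-1.915, -2.488, 0.001]
contact_force: [-5.0, 4.2, 8.0]
grip_width: 27.7
finger_force: 30.0
```

```bash
python3 - <<'E'
from h import *
o=ctrl.observe(); print(o['time'],o['tool_pos'],o['grip_width'],o['finger_force'],o['contact_force'])
for z in (135,99): plan((*car(29,-60),z,.26))
E
python3 look2.py q2
```

```text
31.1 [669.15973267 -39.0245021  178.64673149] 27.65946783320281 30.015781223773956 [-5.03312306  4.19835829  7.97978708]
[-0.01  0.04  4.36] [-0.1 -0.1 -0. ]
[-0.02  0.04  7.96] [-0.1 -0.1 -0. ]
```

View pics/q2.png

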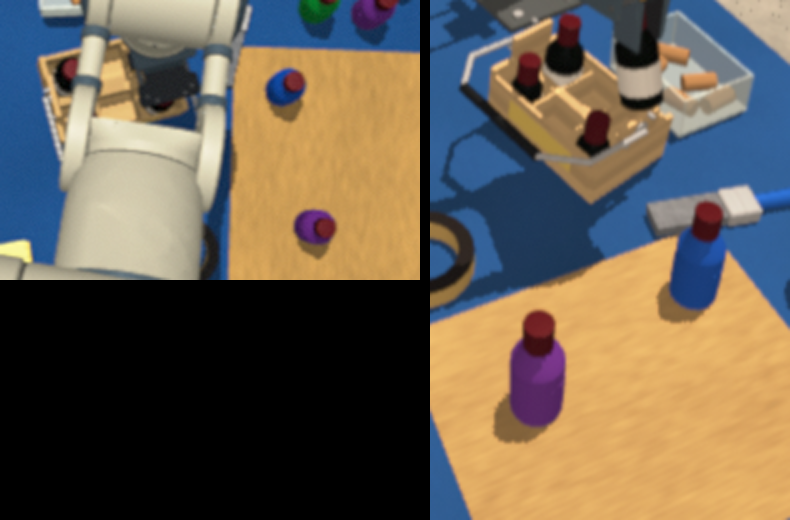

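The carrier has shifted: its bar end is at (463,85) in q2 and was at (457,92) in q1, so the bottle base is touching it. I'll lift, back off and re-measure.

Emit:
arm_command(steps="0 0 -3 0 0 0 0; 0 0 -8 0 0 0 0; -6 0 -8 0 0 0 0; -12 -3 -8 0 0 0 0; -18 -6 -8 0 0 0 0; -24 -10 -8 0 0 0 0; -27 -14 -8 0 0 0 0; -27 -16 -8 0 0 0 0; -27 -16 -8 0 0 0 0; -27 -16 -8 0 0 0 0")

```text
time: 32.45
tool_pos: [585.2, -340.3, 258.7]
orientation: [-1.915, -2.49, -0.0]
contact_force: [0.2, 0.3, -1.4]
grip_width: 27.4
finger_force: 30.0
```

```bash
python3 - <<'E'
from h import *
o=ctrl.observe(); print(o['time'],o['tool_pos'],o['grip_width'],o['finger_force'],o['contact_force'])
t=grab('top');s=grab('side')
a=cv2.resize(t['bgr'][175:275,275:375],None,fx=4,fy=4,interpolation=2); b=cv2.resize(s['bgr'][215:315,275:395],None,fx=3.3,fy=4,interpolation=2)[:400]
cv2.imwrite('pics/q3.png',np.hstack([a,b]))
T=[c for c,st in blobs(capsules(t),40) if 280<c[0]<380]; S=[c for c,st in blobs(capsules(s),60) if 290<c[0]<380 and 200<c[1]<320]; print(T,S)
print([onplane(t,*c,z) for c in T for z in (102,130)])
# dark bar
hh=cv2.cvtColor(t['bgr'],cv2.COLOR_BGR2HSV); print([(c,st) for c,st in blobs((hh[...,2]<45),30) if 290<c[0]<380 and 180<c[1]<300])
E
```

```text
32.45 [ 585.15844219 -340.30505302  258.65097043] 27.358227692336126 29.99966561794281 [ 0.16689066  0.31489376 -1.35343124]
[array([301.6, 206.6]), array([348.3, 218.6]), array([309. , 229.1])] [array([334.7, 237.7]), array([316.3, 257.6]), array([349.9, 282.6])]
[array([640.1,  75.8, 102. ]), array([636.7,  74.7, 130. ]), array([606.8, -56. , 102. ]), array([604.1, -54.6, 130. ]), array([576.6,  54.5, 102. ]), array([574.4,  53.8, 130. ])]
[(array([303.2, 211.8]), [295, 202, 15, 15, 85])]
```

View pics/q3.png

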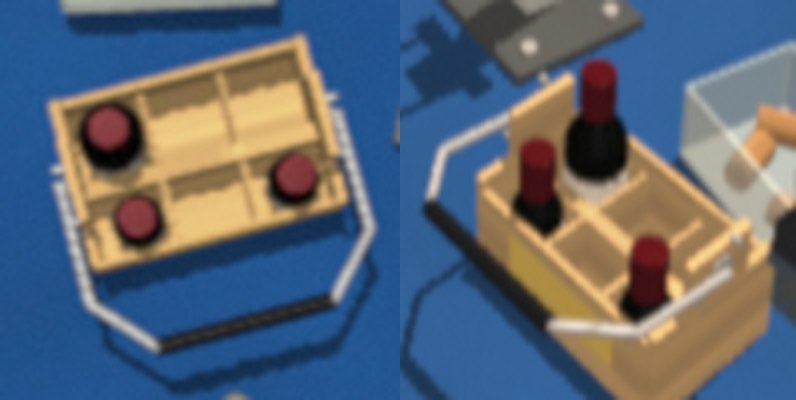

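```bash
python3 - <<'E'
from h import *
plan((*car(28,-57),250,.26))
E
```

```text
[27.18 15.74  0.87] [-0.  -0.   0.1]
```

Emit:
arm_command(steps="5 3 0.9 0 0 0 0; 10 6 0.9 0 0 0 0; 15 9 0.9 0 0 0 0; 20 12 0.9 0 0 0 0; 25 15 0.9 0 0 0 0; 27.2 15.7 0.9 0 0 0 0; 27.2 15.7 0.9 0 0 0 0; 27.2 15.7 0.9 0 0 0 0; 27.2 15.7 0.9 0 0 0 0; 27.2 15.7 0.9 0 0 0 0")

```text
time: 33.8
tool_pos: [667.0, -37.7, 250.0]
orientation: [1.916, 2.49, -0.0]
contact_force: [-0.1, -0.8, -1.5]
grip_width: 27.6
finger_force: 30.0
```

```bash
python3 - <<'E'
from h import *
o=ctrl.observe(); print(o['time'],o['tool_pos'],o['contact_force'],o['ft_torque'])
s=grab('side'); x,y,z=o['tool_pos']
g=[(d,proj(s,(x,y,z+d))) for d in (-92,-56,-20)]; print(g, proj(s,(x-25,y,z-92)),proj(s,(x+25,y,z-92)))
b=cv2.resize(s['bgr'][130:310,300:440],None,fx=3.3,fy=3.3,interpolation=2); 
for d,(u,v) in g: cv2.circle(b,(int((u-300)*3.3),int((v-130)*3.3)),3,(0,255,0),-1)
cv2.imwrite('pics/q4.png',b)
plan((*car(28,-57),150,.26))
E
```

```text
33.8 [667.03991674 -37.70723589 249.9511892 ] [-0.08924729 -0.77959407 -1.48646443] [-0.08754955  0.01802508  0.00958024]
[(-92, array([371.2, 246.4])), (-56, array([372.6, 233.5])), (-20, array([374.1, 219.9]))] [361.6 249.3] [380.6 243.5]
[ 0.09  0.09 10.  ] [ 0.  0. -0.]
```

View pics/q4.png

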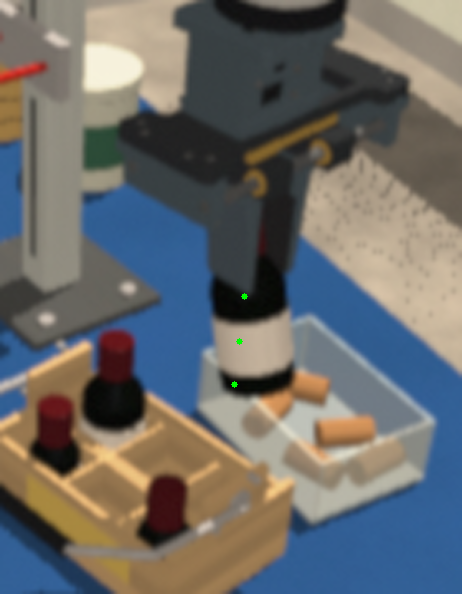

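The bottle is tilted in the grip: its base is at q4 (258,378), and upright it would be at (235,384). I'll set it back on its free board spot, let it right itself and regrasp.

Emit:
arm_command(steps="-5 -4 0 0 0 0 0; -10 -8 0 0 0 0 0; -15 -12 0 0 0 0 0; -20 -16 0 0 0 0 0; -25 -20 0 0 0 0 0; -27.3 -23 0 0 0 0 0; -27.3 -23 4 0 0 0 0; -27.3 -23 8 0 0 0 0; -27.3 -23 12 0 0 0 0; -27.3 -23 13.5 0 0 0 0; -27.3 -23 13.5 0 0 0 0; -27.3 -23 14 0 0 0 0; -27.3 -23 14 0 0 0 0; -27.3 -23 14 0 0 0 0")

```text
time: 35.6
tool_pos: [515.5, -359.9, 110.6]
orientation: [1.913, 2.49, -0.0]
contact_force: [-0.3, 0.6, -0.8]
grip_width: 27.3
finger_force: 30.0
```

Emit:
arm_command(steps="0 0 0.5 0 0 0 0; 0 0 0.8 0 0 0 0; 0 0 0.8 0 0 0 0")

```text
time: 35.98
tool_pos: [515.0, -359.6, 101.5]
orientation: [-1.914, -2.491, -0.0]
contact_force: [-0.2, 0.7, -0.7]
grip_width: 27.6
finger_force: 30.0
```

Emit:
arm_command(steps="0 0 0.4 0 0 0 0; 0 0 0.6 0 0 0 0; 0 0 0.6 0 0 0 0")

```text
time: 36.35
tool_pos: [515.1, -359.7, 95.7]
orientation: [-1.914, -2.491, -0.0]
contact_force: [0.3, 0.2, -1.3]
grip_width: 27.6
finger_force: 30.0
```

```bash
python3 - <<'E'
from h import *
o=ctrl.observe(); print(o['time'],o['tool_pos'],o['contact_force'],o['ft_torque'])
s=grab('side'); x,y,z=o['tool_pos']
g=[proj(s,(x,y,q)) for q in (0,40,72,110)]
b=cv2.resize(s['bgr'][330:470,320:460],None,fx=3,fy=3,interpolation=2)
for (u,v) in g: cv2.circle(b,(int((u-320)*3),int((v-330)*3)),3,(0,255,0),-1)
cv2.imwrite('pics/q5.png',b)
E
```

```text
36.35 [ 515.07582246 -359.65538221   95.72070657] [ 0.27598238  0.23216553 -1.25844911] [-0.03708168  0.07670884 -0.05368817]
```

View pics/q5.png

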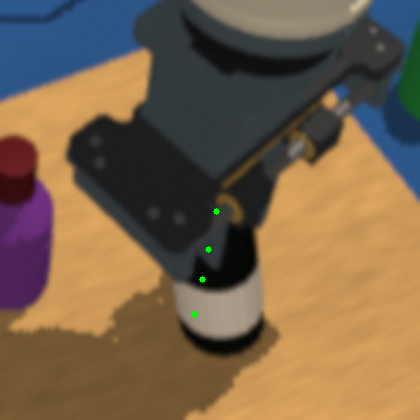

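Base sits about 15–20 mm to -y: tilted, still just off the board. Lower until it touches.

Emit:
arm_command(steps="0 0 0.2 0 0 0 0; 0 0 0.4 0 0 0 0; 0 0 0.4 0 0 0 0")

```text
time: 36.78
tool_pos: [515.1, -359.6, 91.7]
orientation: [-1.914, -2.491, -0.0]
contact_force: [0.0, 0.5, -0.9]
grip_width: 27.4
finger_force: 30.0
```

Emit:
arm_command(steps="0 0 0.15 0 0 0 0; 0 0 0.3 0 0 0 0; 0 0 0.3 0 0 0 0")

```text
time: 37.15
tool_pos: [515.1, -359.7, 88.8]
orientation: [-1.914, -2.491, -0.0]
contact_force: [-0.2, -0.3, -0.8]
grip_width: 27.4
finger_force: 30.0
```

Emit:
arm_command(steps="0 0 0.15 0 0 0 0; 0 0 0.3 0 0 0 0; 0 0 0.3 0 0 0 0")

```text
time: 37.52
tool_pos: [515.1, -359.7, 85.8]
orientation: [-1.914, -2.491, 0.0]
contact_force: [1.6, 0.2, -2.1]
grip_width: 27.5
finger_force: 30.0
```

Emit:
arm_command(steps="0 0 0.15 0 0 0 0; 0 0 0.3 0 0 0 0; 0 0 0.3 0 0 0 0")

```text
time: 37.9
tool_pos: [515.8, -360.3, 84.6]
orientation: [1.913, 2.489, -0.0]
contact_force: [-2.5, 1.8, 22.5]
grip_width: 27.6
finger_force: 30.0
```

Emit:
arm_command(steps="0 0 0.15 0 0 0 0; 0 0 0.3 0 0 0 0; 0 0 0.3 0 0 0 0")

```text
time: 38.28
tool_pos: [516.7, -361.5, 83.0]
orientation: [1.911, 2.487, -0.001]
contact_force: [-5.3, 0.3, 36.6]
grip_width: 27.6
finger_force: 30.1
```

Emit:
arm_command(steps="0 0 -0.5 0 0 0 0; 0 0 -0.5 0 0 0 0; 0 0 -0.5 0 0 0 60; 0 0 -0.5 0 0 0 60; 0 0 -0.5 0 0 0 60; 0 0 -0.5 0 0 0 60; 0 0 -0.5 0 0 0 60; 0 0 -5 0 0 0 60; 0 0 -10 0 0 0 60; 0 0 -15 0 0 0 60; 0 0 -15 0 0 0 60; 0 0 -15 0 0 0 60")

```text
time: 39.78
tool_pos: [514.9, -359.5, 229.5]
orientation: [-1.914, -2.491, -0.0]
contact_force: [0.7, -0.6, -0.2]
grip_width: 55.1
finger_force: 0.0
```

```bash
python3 look.py; python3 - <<'E'
from h import *
o=ctrl.observe(); print(o['time'],o['tool_pos'],o['contact_force'])
s=grab('side'); b=cv2.resize(s['bgr'][330:470,320:460],None,fx=3,fy=3,interpolation=2)
cv2.imwrite('pics/q6.png',b)
E
```

```text
T [[434.6, 166.1], [463.0, 169.4], [416.8, 210.5], [461.8, 249.3], [431.7, 283.3]]
S [[334.7, 237.7], [316.3, 257.6], [592.5, 284.0], [349.9, 282.4], [624.7, 339.2], [476.3, 326.7], [503.2, 358.8], [323.8, 386.5], [399.4, 408.2]]
39.875 [ 514.62806195 -359.31824022  228.61713551] [-0.12226278  0.74723771 -0.04538336]
```

View pics/q6.png

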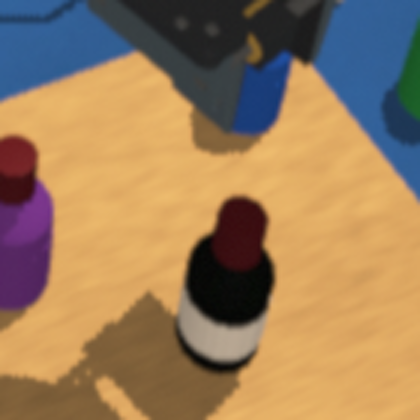

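```bash
python3 - <<'E'
from h import *
t=grab('top'); s=grab('side')
p,e=tri(t,(461.8,249.3),s,(399.4,408.2)); print(p,e)
# side-only: capsule centre at z 109.4
q=onplane(s,399.4,408.2,109.4); print(q, onplane(s,392.6,402.5,109.4))
x,y=q[0],q[1]+1
plan((x,y,230,.26),(x,y,92,.26)); print(x,y,car(29,-57.5))
E
```

```text
[ 521.2 -374.5  104.6] 1.3
[ 518.4 -376.5  109.4] [ 514.2 -362.9  109.4]
[-1.64 -0.07 -0.11] [-0.1 -0.1  0. ]
[-1.66 -0.06 13.69] [-0.1 -0.1  0. ]
518.4 -375.5 [668.8074411  -36.61208774]
```

Emit:
arm_command(steps="-1.65 0 0 0 0 0 60; -1.65 0 6 0 0 0 60; -1.65 0 11 0 0 0 60; -1.65 0 13.7 0 0 0 60; -1.65 0 13.7 0 0 0 60; -1.65 0 13.7 0 0 0 0; -1.65 0 13.7 0 0 0 0; -1.65 0 13.7 0 0 0 0; -1.65 0 13.7 0 0 0 0; -1.65 0 13.7 0 0 0 0; -1.65 0 13.7 0 0 0 0; -1.65 0 11 0 0 0 0; -1.65 0 6 0 0 0 0; -1.65 0 0 0 0 0 0; -1.65 0 -1.5 0 0 0 0; -1.65 0 -1.5 0 0 0 0; -1.65 0 -1.5 0 0 0 0")

```text
time: 42.15
tool_pos: [518.7, -375.1, 243.1]
orientation: [-1.912, -2.489, -0.0]
contact_force: [-0.0, 0.6, -0.9]
grip_width: 27.4
finger_force: 30.0
```

Emit:
arm_command(steps="5 4 0 0 0 0 0; 9 8 0 0 0 0 0; 13 12 0 0 0 0 0; 17 15 0 0 0 0 0; 21 18 0 0 0 0 0; 25 21 0 0 0 0 0; 28.9 23.1 0 0 0 0 0; 28.9 23.1 0 0 0 0 0; 28.9 23.1 0 0 0 0 0; 28.9 23.1 0 0 0 0 0; 28.9 23.1 0 0 0 0 0; 28.9 23.1 0 0 0 0 0")

```text
time: 43.65
tool_pos: [668.1, -37.5, 244.9]
orientation: [1.915, 2.49, -0.0]
contact_force: [0.8, 0.1, -0.8]
grip_width: 27.7
finger_force: 30.0
```

```bash
python3 - <<'E'
from h import *
o=ctrl.observe(); print(o['time'],o['tool_pos'],o['contact_force'],o['ft_torque'])
s=grab('side'); x,y,z=o['tool_pos']
h=cv2.cvtColor(s['bgr'],cv2.COLOR_BGR2HSV); m=(h[...,2]<40)
print([proj(s,(x,y,z-k)) for k in (92,74,50)])
r=s['bgr'][200:290,340:400]; hs=h[200:290,340:400]; lab=(hs[...,1]<70)&(hs[...,2]>120); print('label',[(c+[340,200],st) for c,st in blobs(lab,30)], 'expected',proj(s,(x,y,z-92+26)))
plan((*car(29,-57.5),180,.26))
E
```

```text
43.65 [668.11128036 -37.51472538 244.94248503] [ 0.76687593  0.1134776  -0.80220964] [-0.08769246  0.01941064  0.01193043]
[array([371.3, 248. ]), array([372. , 241.6]), array([373. , 232.9])]
label [(array([396.3, 202.7]), [52, 0, 8, 9, 46]), (array([380.8, 238. ]), [21, 26, 39, 23, 540]), (array([385. , 265.7]), [20, 49, 40, 39, 615]), (array([369.2, 284.5]), [20, 79, 16, 11, 67])] expected [372.4 238.7]
[0.06 0.08 6.5 ] [ 0.  0. -0.]
```

Emit:
arm_command(steps="0.1 0 2 0 0 0 0; 0.1 0 4 0 0 0 0; 0.1 0 4.5 0 0 0 0; 0.1 0 4.5 0 0 0 0; 0.1 0 4.5 0 0 0 0")

```text
time: 44.32
tool_pos: [668.4, -36.1, 200.8]
orientation: [1.913, 2.49, 0.001]
contact_force: [-0.0, 0.2, -1.4]
grip_width: 27.5
finger_force: 30.0
```

Emit:
arm_command(steps="0 0 0.7 0 0 0 0; 0 0 1.4 0 0 0 0; 0 0 2 0 0 0 0; 0 0 2 0 0 0 0; 0 0 2 0 0 0 0")

```text
time: 44.95
tool_pos: [668.0, -36.0, 180.0]
orientation: [1.914, 2.491, 0.0]
contact_force: [0.3, -0.3, -1.2]
grip_width: 27.3
finger_force: 30.0
```

Emit:
arm_command(steps="0 0 0.7 0 0 0 0; 0 0 1.4 0 0 0 0; 0 0 2 0 0 0 0; 0 0 2 0 0 0 0; 0 0 2 0 0 0 0")

```text
time: 45.58
tool_pos: [668.1, -36.0, 160.0]
orientation: [1.914, 2.491, 0.0]
contact_force: [-0.2, 0.4, -1.0]
grip_width: 27.1
finger_force: 30.0
```

No contact this time. Continue down.

Emit:
arm_command(steps="0 0 1 0 0 0 0; 0 0 2 0 0 0 0; 0 0 3 0 0 0 0; 0 0 3 0 0 0 0; 0 0 3 0 0 0 0")

```text
time: 46.2
tool_pos: [668.0, -36.0, 130.0]
orientation: [1.914, 2.491, 0.0]
contact_force: [-0.5, -0.3, -1.1]
grip_width: 27.2
finger_force: 30.0
```

Emit:
arm_command(steps="0 0 1 0 0 0 0; 0 0 2 0 0 0 0; 0 0 2.8 0 0 0 0; 0 0 3.1 0 0 0 0; 0 0 3.1 0 0 0 0")

```text
time: 46.82
tool_pos: [667.9, -36.0, 99.8]
orientation: [1.914, 2.491, 0.0]
contact_force: [-5.5, 0.8, 16.9]
grip_width: 27.7
finger_force: 30.0
```

Emit:
arm_command(steps="0 0 -0.1 0 0 0 0; 0 0 -0.1 0 0 0 44; 0 0 -0.1 0 0 0 44; 0 0 -0.1 0 0 0 44; 0 0 -0.1 0 0 0 44; 0 0 -4 0 0 0 44; 0 0 -9 0 0 0 44; 0 0 -14 0 0 0 44; 0 0 -14 0 0 0 44; -5 -3 -14 0 0 0 44; -10 -6 -14 0 0 0 44; -15 -9 -14 0 0 0 44; -20 -12 -14 0 0 0 44; -25 -12 -14 0 0 0 44; -25 -12 -14 0 0 0 44; -25 -12 -14 0 0 0 44")

```text
time: 48.82
tool_pos: [616.0, -308.0, 238.0]
orientation: [-1.914, -2.49, -0.0]
contact_force: [0.4, -0.3, 0.6]
grip_width: 40.2
finger_force: 0.0
```

```bash
python3 look.py; python3 - <<'E'
from h import *
o=ctrl.observe(); print(o['time'],o['tool_pos'],o['grip_width'])
t=grab('top');s=grab('side')
a=cv2.resize(t['bgr'][175:275,275:375],None,fx=4,fy=4,interpolation=2); b=cv2.resize(s['bgr'][215:315,275:395],None,fx=3.3,fy=4,interpolation=2)[:400]
cv2.imwrite('pics/q7.png',np.hstack([a,b]))
T=[c for c,st in blobs(capsules(t),40) if 280<c[0]<380]; S=[c for c,st in blobs(capsules(s),60) if 290<c[0]<380 and 200<c[1]<320]; print(T,S)
from itertools import product
for a_,b_ in product(T,S):
    p,e=tri(t,a_,s,b_)
    if e<5 and 70<p[2]<140: print(p,e)
E
```

```text
T [[434.7, 166.1], [416.8, 210.4]]
S [[334.7, 237.7], [316.3, 257.6], [369.2, 260.5], [592.5, 284.0], [350.1, 282.4], [624.7, 339.3], [476.3, 326.6], [408.3, 329.9], [503.2, 358.9], [323.8, 386.4]]
48.925 [ 616.25342451 -307.31129148  238.58406465] 40.14953100039584
[array([341.9, 195.8]), array([301.6, 206.6]), array([348.2, 218.6]), array([309. , 229.1])] [array([334.6, 237.7]), array([316.2, 257.5]), array([369.2, 260.6]), array([350.1, 282.4])]
[668.3 -36.7 115.3] 2.7
[637.3  75.8 114.9] 2.7
[607.8 -56.2  87.1] 1.1
[576.8  55.2  88.1] 2.0
```

View pics/q7.png

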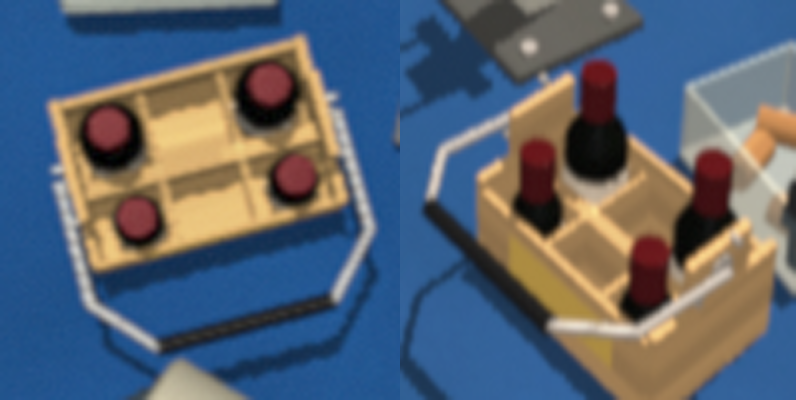

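All four bottles stand in separate pockets (q7 capsules at (108,130), (270,85), (138,218), (295,180)). Next is the bail bar.

```bash
cat >> h.py <<'E'
def tcp(bar,az,tilt):
    return np.array(bar,float)+19*pose(az,tilt).apply([0,0,1])
E
python3 - <<'E'
from h import *
t=grab('top'); s=grab('side')
e=[onplane(t,*p,103) for p in((314.5,261.75),(358.75,249.5))]; d=e[0]-e[1]; m=(e[0]+e[1])/2
print(e,m,np.arctan2(d[1],d[0])-np.pi/2,np.linalg.norm(d))
sb=[(275+427/3.3,215+205/4),(275+548/3.3,215+328/4)]; print([tri(t,a,s,b) for a,b in zip(((314.5,261.75),(358.75,249.5)),sb)])
for z in (220,103): plan((*tcp((m[0],m[1],z),.265,.25),.265,.25))
E
```

```text
[array([484.9,  38.4, 103. ]), array([519.9, -85.5, 103. ])] [502.4  -23.55 103.  ] 0.27531236393310454 128.74863106068352
[(array([584.4, -50.3, 170.2]), 266.9), (array([ 603.8, -165.2,  168.8]), 241.0)]
[30.4  -3.21  3.75] [-14.3   0.   -0.2]
[30.4  -3.21 15.45] [-14.3   0.   -0.2]
```

Emit:
arm_command(steps="5 -0.5 0 0 0 0 44; 10 -1 0 -5 0 0 44; 15 -1.5 1 -10 0 0 44; 20 -2 2 -14.3 0 0 44; 25 -2.5 3 -14.3 0 -0.3 44; 30.4 -3.2 3.7 -14.3 0 -0.3 44; 30.4 -3.2 3.7 -14.3 0 -0.3 44; 30.4 -3.2 3.7 -14.3 0 -0.3 44; 30.4 -3.2 3.7 -14.3 0 -0.3 44; 30.4 -3.2 3.7 -14.3 0 -0.3 44; 30.4 -3.2 3.7 -14.3 0 -0.3 44")

```text
time: 50.5
tool_pos: [507.3, -23.4, 201.9]
orientation: [1.807, 2.363, 0.296]
contact_force: [0.3, 0.0, -0.6]
grip_width: 40.1
finger_force: 0.0
```

```bash
python3 - <<'E'
from h import *
o=ctrl.observe(); print(o['time'],o['tool_pos'],o['grip_width'])
for z in (220,150,103): plan((*tcp((502.4,-23,z),.27,.25),.27,.25))
s=grab('side'); hh=cv2.cvtColor(s['bgr'],cv2.COLOR_BGR2HSV)
print([(c,st) for c,st in blobs(hh[...,2]<45,60) if 270<c[0]<360 and 250<c[1]<320])
print(proj(s,(*car(-129,64),103)),proj(s,(*car(-129,-64),103)),proj(s,(502.4,-23.5,103)))
E
```

```text
50.5 [507.31987604 -23.41044532 201.87270795] 40.143683178593115
[ 0.17 -0.    0.03] [-0.   0.1 -0.3]
[ 0.18 -1.73  6.81] [-0.   0.1 -0.3]
[ 0.18 -2.89 11.37] [-0.   0.1 -0.3]
[(array([333.9, 251.6]), [325, 244, 18, 16, 232]), (array([316.9, 267.6]), [310, 264, 14, 9, 82]), (array([301.5, 281.3]), [283, 266, 36, 31, 179])]
[283.6 267. ] [320.2 297. ] [302.  281.8]
```

Emit:
arm_command(steps="0.2 -1 4 0 0 -0.3 44; 0.2 -2 8 0 0 -0.3 44; 0.2 -2.9 11.4 0 0 -0.3 44; 0.2 -2.9 11.4 0 0 -0.3 44; 0.2 -2.9 11.4 0 0 -0.3 44; 0.2 -2.9 11.4 0 0 -0.3 0; 0.2 -2.9 11.4 0 0 -0.3 0; 0.2 -2.9 11.4 0 0 -0.3 0; 0.2 -2.9 11.4 0 0 -0.3 0; 0.2 -2.9 11.4 0 0 -0.3 0; 0.2 -2.9 11.4 0 0 -0.3 0")

```text
time: 51.92
tool_pos: [506.9, -21.1, 84.6]
orientation: [1.8, 2.368, 0.296]
contact_force: [-1.8, 0.4, 7.0]
grip_width: 12.4
finger_force: 30.0
```

```bash
python3 - <<'E'
from h import *
o=ctrl.observe(); print(o['time'],o['tool_pos'],o['grip_width'],o['finger_force'],o['contact_force'])
r=R.from_rotvec(o['orientation']); b=o['tool_pos']-19*r.apply([0,0,1]); print('bar',b)
az=.27; p0=b+130*np.cos(.1)*np.array([np.cos(az),np.sin(az),0]); p0[2]=b[2]-13
print('pivot',p0)
for th in np.arange(0.15,1.5,.15).tolist()+[1.5]:
    f=th+.1; q=p0+130*np.array([-np.cos(f)*np.cos(az),-np.cos(f)*np.sin(az),np.sin(f)])
    print(round(th,2),end=' '); plan((*tcp(q,az,.25),az,.25))
E
```

```text
51.925 [506.85521269 -21.10792205  84.58112423] 12.353961269447165 29.999077320098877 [-1.7640366   0.36662197  7.03991476]
bar [502.31396625 -22.32676876 102.99013   ]
pivot [626.97825356  12.17508701  89.99013   ]
0.15 [-0.    0.8  -1.77] [0.  0.1 0.1]
0.3 [-0.    1.86 -3.41] [0.  0.1 0.1]
0.45 [-0.01  3.15 -4.87] [0.  0.1 0.1]
0.6 [-0.01  4.65 -6.11] [0.  0.1 0.1]
0.75 [-0.02  6.31 -7.13] [0.  0.1 0.1]
0.9 [-0.02  8.11 -7.88] [0.  0.1 0.1]
1.05 [-0.02 10.   -8.35] [0.  0.1 0.1]
1.2 [-0.03 11.94 -8.54] [0.  0.1 0.1]
1.35 [-0.03 13.89 -8.43] [0.  0.1 0.1]
1.5 [-0.03 15.79 -8.04] [0.  0.1 0.1]
1.5 [-0.03 15.79 -8.04] [0.  0.1 0.1]
```

Grip on the bar confirmed. Swinging it up along the pivot arc.

Emit:
arm_command(steps="0 0.4 -0.9 0 0 0 0; 0 0.8 -1.75 0 0 0 0; 0 1.3 -2.6 0 0 0 0; 0 1.85 -3.4 0 0 0 0; 0 2.5 -4.15 0 0 0 0; 0 3.15 -4.85 0 0 0 0; 0 3.9 -5.5 0 0 0 0; 0 4.65 -6.1 0 0 0 0; 0 4.65 -6.1 0 0 0 0")

```text
time: 53.05
tool_pos: [536.4, -12.9, 155.5]
orientation: [1.799, 2.367, 0.296]
contact_force: [-2.1, -2.1, -0.4]
grip_width: 12.5
finger_force: 30.0
```

Emit:
arm_command(steps="0 0.8 -0.55 0 0 0 0; 0 1.65 -1 0 0 0 0; 0 2.55 -1.4 0 0 0 0; 0 3.45 -1.77 0 0 0 0; 0 4.4 -2.05 0 0 0 0; 0 5.35 -2.25 0 0 0 0; 0 6.3 -2.38 0 0 0 0; 0 7.3 -2.43 0 0 0 0; 0 7.3 -2.43 0 0 0 0")

```text
time: 54.18
tool_pos: [599.6, 4.9, 197.8]
orientation: [1.798, 2.367, 0.298]
contact_force: [-5.3, -0.2, 10.3]
grip_width: 12.3
finger_force: 30.0
```

Emit:
arm_command(steps="0 1 0.02 0 0 0 0; 0 1.95 0.1 0 0 0 0; 0 2.9 0.28 0 0 0 0; 0 3.75 0.48 0 0 0 0; 0 3.75 0.48 0 0 0 0; 0 3.75 0.48 0 0 0 0")

```text
time: 54.92
tool_pos: [635.8, 14.9, 202.6]
orientation: [1.798, 2.366, 0.298]
contact_force: [-2.0, 0.8, 8.2]
grip_width: 12.2
finger_force: 30.0
```

```bash
python3 - <<'E'
from h import *
o=ctrl.observe(); print(o['time'],o['tool_pos'],o['grip_width'],o['finger_force'],o['contact_force'])
r=R.from_rotvec(o['orientation']); b=o['tool_pos']-19*r.apply([0,0,1]); print('bar',b)
t=grab('top');s=grab('side')
T=[c for c,st in blobs(capsules(t),20) if 280<c[0]<380]; S=[c for c,st in blobs(capsules(s),60) if 290<c[0]<380 and 200<c[1]<320]; print(T,S)
a=cv2.resize(s['bgr'][130:330,250:450],None,fx=3,fy=3,interpolation=2); cv2.imwrite('pics/r1.png',a)
E
```

```text
54.925 [635.80361109  14.9439788  202.55516108] 12.19474543624237 30.00099241733551 [-1.96508985  0.76639022  8.21232365]
bar [631.21088193  13.71908484 220.9509887 ]
[array([342.2, 191.5])] [array([336.9, 236.2]), array([318.8, 256. ]), array([371.4, 258.5]), array([352.6, 280.8])]
```

```bash
python3 - <<'E'
from h import *
o=ctrl.observe(); r=R.from_rotvec(o['orientation']); b=o['tool_pos']-19*r.apply([0,0,1])
B=HK+[-250*np.cos(HY),-250*np.sin(HY)]
for q,az in(((b[0],b[1],306),.27),((480,40,306),.27),((470,150,306),.2),((*B,306),.14)):
    print(q,end=' '); plan((*tcp(q,az,.25),az,.25))
E
```

```text
(np.float64(631.1453873329705), np.float64(13.669293410845933), 306) [-0.02  2.12 -8.24] [0.2 0.1 0.1]
(480, 40, 306) [  6.56 -11.29 -11.72] [0.2 0.1 0.1]
(470, 150, 306) [ 17.4   -9.37 -11.25] [ 0.2 -0.9  4. ]
(np.float64(457.94600094684074), np.float64(293.81422133894085), 306) [ 31.55  -6.76 -10.62] [ 0.2 -1.7  7.3]
```

Emit:
arm_command(steps="0 -0.15 -0.5 0 0 0 0; 0 -0.4 -1.5 0 0 0 0; 0 -0.6 -2.5 0 0 0 0; 0 -0.6 -2.5 0 0 0 0")

```text
time: 55.52
tool_pos: [622.6, 11.2, 224.9]
orientation: [1.799, 2.367, 0.296]
contact_force: [0.3, -0.1, -7.0]
grip_width: 12.1
finger_force: 30.0
```

Emit:
arm_command(steps="0 0.5 -1 0 0 0 0; 0 1 -2.5 0 0 0 0; 0 1.5 -4 0 0 0 0; 0 1.5 -5.5 0 0 0 0; 0 0.5 -6.3 0 0 0 0; 0 -1 -6.8 0 0 0 0; 1 -3 -7.2 0 0 0 0; 2 -5 -7.7 0 0 0 0; 4 -7 -8.2 0 0 0 0; 5.5 -9 -8.8 0 0 0 0; 6.6 -10.7 -9.2 0 0 0 0; 8 -10.7 -9.2 0 0 0 0; 9.5 -10.3 -9.1 0 0 1 0; 11.5 -9.9 -9 0 -0.3 2 0; 13.5 -9.5 -8.9 0 -0.5 3 0; 15.5 -9.1 -8.8 0 -0.7 3.5 0; 17.4 -8.8 -8.7 0 -0.9 4 0; 17.4 -8.8 -8.7 0 -0.9 4 0; 17.4 -8.8 -8.7 0 -0.9 4 0; 17.4 -8.8 -8.7 0 -0.9 4 0")

```text
time: 58.02
tool_pos: [473.2, 150.2, 286.0]
orientation: [1.881, 2.298, 0.288]
contact_force: [0.7, 0.7, -7.7]
grip_width: 12.2
finger_force: 30.0
```

```bash
python3 - <<'E'
from h import *
o=ctrl.observe(); print(o['time'],o['tool_pos'],o['grip_width'],o['contact_force'],o['ft_torque'])
r=R.from_rotvec(o['orientation']); b=o['tool_pos']-19*r.apply([0,0,1]);print(b)
B=HK+[-250*np.cos(HY),-250*np.sin(HY)]; C=HK+[-120*np.cos(HY),-120*np.sin(HY)]
for q,az in(((*B,306),.14),((*C,300),.14)): plan((*tcp(q,az,.25),az,.25))
s=grab('side'); t=grab('top')
S=[c for c,st in blobs(capsules(s),40) if 150<c[0]<420 and 100<c[1]<320]; print(S)
E
```

```text
58.025 [473.16167321 150.19829854 285.98376653] 12.233264780968735 [ 0.6813232   0.68213285 -7.70257266] [-0.24103783  0.48654133 -0.04736545]
[468.5613676  149.26934122 304.39501924]
[14.35  1.79  0.29] [-0.  -0.8  3.3]
[13.59 14.22  4.08] [-0.  -0.8  3.3]
[array([290., 142.]), array([270.8, 159. ]), array([255.7, 195.4]), array([234.9, 214. ]), array([285.7, 215.9]), array([260.1, 237.4])]
```

Emit:
arm_command(steps="1.5 0.2 0 0 0 0.4 0; 3.5 0.5 0 0 -0.2 0.8 0; 5.5 0.7 0.1 0 -0.3 1.3 0; 7.5 1 0.1 0 -0.4 1.8 0; 9.5 1.2 0.2 0 -0.5 2.3 0; 11.5 1.5 0.2 0 -0.6 2.8 0; 13.4 1.7 0.3 0 -0.8 3.3 0; 14.4 1.8 0.3 0 -0.8 3.3 0; 14.4 1.8 0.3 0 -0.8 3.3 0; 14.4 1.8 0.3 0 -0.8 3.3 0; 14.4 1.8 0.3 0 -0.8 3.3 0; 14.4 1.8 0.3 0 -0.8 3.3 0")

```text
time: 59.62
tool_pos: [462.5, 294.9, 287.7]
orientation: [1.946, 2.238, 0.282]
contact_force: [-0.6, -0.4, -7.9]
grip_width: 12.4
finger_force: 30.0
```

```bash
python3 - <<'E'
from h import *
o=ctrl.observe(); print(o['time'],o['tool_pos'],o['grip_width'],o['contact_force'],o['ft_torque'])
r=R.from_rotvec(o['orientation']); b=o['tool_pos']-19*r.apply([0,0,1]);print(b)
for hx,z in ((-250,304),(-118,304),(-118,270),(-118,256.5)):
    C=HK+[hx*np.cos(HY),hx*np.sin(HY)]; plan((*tcp((*C,z),.14,.25),.14,.25))
s=grab('side'); t=grab('top')
a=cv2.resize(t['bgr'][150:330,130:330],None,fx=2,fy=2,interpolation=2); b=cv2.resize(s['bgr'][80:280,190:370],None,fx=2.2,fy=2.2,interpolation=2)
im=np.zeros((440,796,3),np.uint8); im[:360,:400]=a; im[:440,400:796]=b; cv2.imwrite('pics/r2.png',im)
E
```

```text
59.625 [462.48905133 294.93625465 287.65416439] 12.379890333596098 [-0.55188059 -0.40481566 -7.92257959] [-0.12946743  0.50419907 -0.02919036]
[457.8417141  294.27067362 306.06501061]
[-0.05 -0.05  0.2 ] [-0. -0. -0.]
[-0.04 12.74  3.46] [-0. -0. -0.]
[-0.04 11.9   6.76] [-0. -0. -0.]
[-0.04 11.57  8.07] [-0. -0. -0.]
```

View pics/r2.png

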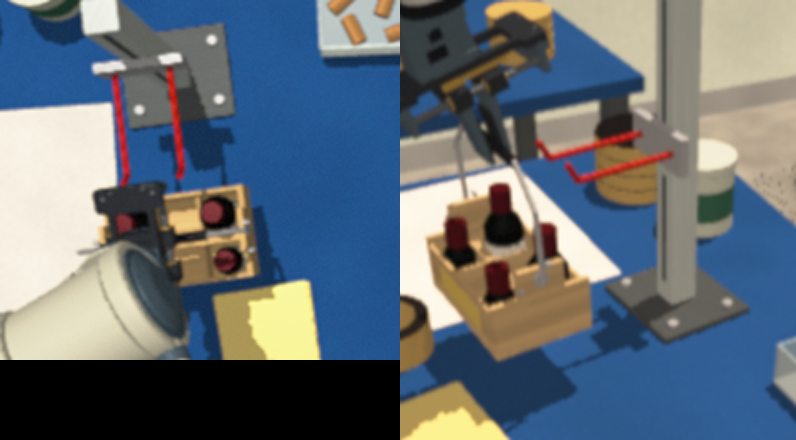

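Picture r2: the carrier hangs level with all four bottles, bar in front of the prong tips (side crop (540,145), (570,170)). Moving in over the prongs.

Emit:
arm_command(steps="0 1 0.3 0 0 0 0; 0 3 0.8 0 0 0 0; 0 5 1.35 0 0 0 0; 0 7 1.9 0 0 0 0; 0 9 2.45 0 0 0 0; 0 11 3 0 0 0 0; 0 12.2 3.3 0 0 0 0; 0 12.7 3.45 0 0 0 0; 0 12.7 3.45 0 0 0 0; 0 12.7 3.45 0 0 0 0; 0 12.7 3.45 0 0 0 0")

```text
time: 61.1
tool_pos: [592.2, 313.7, 285.7]
orientation: [1.945, 2.239, 0.282]
contact_force: [0.6, -0.1, -7.2]
grip_width: 12.2
finger_force: 30.0
```

```bash
cat > st.py <<'E'
from h import *
o=ctrl.observe(); print(o['time'],o['tool_pos'],o['grip_width'],o['contact_force'],o['ft_torque'])
r=R.from_rotvec(o['orientation']); b=o['tool_pos']-19*r.apply([0,0,1]);d=b[:2]-HK; c,s_=np.cos(HY),np.sin(HY)
print('bar',b,'hookframe',c*d[0]+s_*d[1],-s_*d[0]+c*d[1])
for z in (265,257,254,250):
    C=HK+[-118*np.cos(HY),-118*np.sin(HY)]; plan((*tcp((*C,z),.14,.25),.14,.25))
t=grab('top'); s=grab('side')
for f in (t,s): print([(k,proj(f,(*(HK+[c*x-s_*y,s_*x+c*y]),250))) for k,x,y in (('b1',-32,35),('b2',-32,-35),('e1',-162,35),('e2',-162,-35))])
print('red t',[(q,w) for q,w in blobs(red(t),8)],'s',[(q,w) for q,w in blobs(red(s),8)])
E
python3 st.py
```

```text
61.1 [592.22020772 313.70077721 285.68272003] 12.177048022155951 [ 0.64625869 -0.14350458 -7.21180082] [-0.18779853  0.63001804 -0.0062328 ]
bar [587.5766854  313.0307044  304.09436588] hookframe -118.95609475833021 0.9393994606693123
[-0.1  -0.87  3.81] [-0. -0. -0.]
[-0.1  -1.07  4.59] [-0. -0. -0.]
[-0.1  -1.14  4.88] [-0. -0. -0.]
[-0.1  -1.24  5.27] [-0. -0. -0.]
[('b1', array([187.7, 187.6])), ('b2', array([215.1, 183.9])), ('e1', array([193.8, 238.3])), ('e2', array([221.4, 234.6]))]
[('b1', array([299.4, 140. ])), ('b2', array([313.3, 149.4])), ('e1', array([257.4, 151.2])), ('e2', array([270.4, 161.5]))]
red t [(array([215.9, 196.4]), [214, 185, 5, 24, 71])] s [(array([294.9, 140.9]), [293, 140, 5, 3, 12]), (array([278.2, 145.5]), [268, 143, 20, 6, 38]), (array([261.3, 150. ]), [258, 149, 8, 3, 15]), (array([304.5, 151.7]), [297, 149, 15, 6, 33])]
```

Emit:
arm_command(steps="0 -0.2 1 0 0 0 0; 0 -0.4 2 0 0 0 0; 0 -0.7 3 0 0 0 0; 0 -0.9 3.8 0 0 0 0; 0 -1 4.3 0 0 0 0; 0 -1 4.3 0 0 0 0; 0 -1 4.3 0 0 0 0")

```text
time: 62.08
tool_pos: [593.8, 314.0, 241.8]
orientation: [1.945, 2.238, 0.282]
contact_force: [0.6, 0.5, -7.4]
grip_width: 12.3
finger_force: 30.0
```

Emit:
arm_command(steps="0 -0.1 0.2 0 0 0 0; 0 -0.1 0.4 0 0 0 0; 0 -0.1 0.4 0 0 0 0")

```text
time: 62.45
tool_pos: [593.7, 314.0, 238.6]
orientation: [1.945, 2.238, 0.284]
contact_force: [-9.6, -2.4, 8.2]
grip_width: 12.4
finger_force: 30.0
```

```bash
python3 st.py|head -6
```

```text
62.45 [593.69218456 314.01039888 238.61764331] 12.401870491699793 [-9.55305018 -2.42556107  8.23552887] [-0.58403313  1.31435563 -0.0670273 ]
bar [589.02200992 313.32994239 257.02216579] hookframe -117.483154699813 1.0340246134912423
[-0.1   0.15 -0.79] [ 0.1 -0.1 -0. ]
[-0.11 -0.05 -0.01] [ 0.1 -0.1 -0. ]
[-0.11 -0.13  0.28] [ 0.1 -0.1 -0. ]
[-0.11 -0.23  0.67] [ 0.1 -0.1 -0. ]
```

Bar rests on the prongs at 257 mm. Release and retreat.

Emit:
arm_command(steps="0 0 -0.1 0 0 0 0; 0 0 -0.1 0 0 0 25; 0 0 -0.1 0 0 0 30; 0 0 -0.1 0 0 0 36; 0 0 -0.1 0 0 0 44; 0 0 -0.1 0 0 0 44; 0 0 -0.1 0 0 0 44; 0 0 -0.1 0 0 0 44; 0 0 -1 0 0 0 44; 0 0 -2.5 0 0 0 44; 0 0 -4.5 0 0 0 44; 0 0 -7 0 0 0 44; 0 0 -10 0 0 0 44; 0 -3 -12 0 0 0 44; 0 -8 -14 0 0 0 44; 0 -13 -15 0 0 0 44; 0 -18 -15 0 0 0 44; 0 -18 -15 0 0 0 44; 0 -18 -15 0 0 0 44; 0 -18 -15 0 0 0 44")

```text
time: 65.05
tool_pos: [385.2, 284.6, 338.8]
orientation: [1.945, 2.237, 0.283]
contact_force: [0.2, 0.5, -0.5]
grip_width: 40.2
finger_force: 0.0
```

```bash
cat > hang.py <<'E'
from h import *
from itertools import product
o=ctrl.observe(); print(o['time'],o['tool_pos'],o['contact_force'])
t=grab('top'); s=grab('side')
T=[c for c,st in blobs(capsules(t),25) if 150<c[0]<300]; S=[c for c,st in blobs(capsules(s),60) if 220<c[0]<420 and 120<c[1]<300]; print(T,S)
for a,b in product(T,S):
    p,e=tri(t,a,s,b)
    if e<6: print(p,e)
c,s_=np.cos(HY),np.sin(HY)
for n,x,y,z in (('w1',29,60,115),('w3',29,-60,115),('n1',-34,60,87),('n3',-34,-60,87)):
    q=HK+[c*(x-118)-s_*y,s_*(x-118)+c*y]; print(n,q.round(1),z+37,proj(s,(*q,z+37)),proj(t,(*q,z+37)))
E
python3 hang.py
```

```text
65.05 [385.20541368 284.55026205 338.76988675] [ 0.19961933  0.47922813 -0.45611708]
[array([215.4, 192.4]), array([233.2, 208.4]), array([190.3, 214.2]), array([239.4, 233.2]), array([196.8, 238.8])] [array([289.4, 142.3]), array([277.9, 173.4]), array([259.6, 188.7]), array([280. , 207.4])]
[609.7 376.4 151.4] 3.9
[624.6 412.2  10.3] 4.1
[553.6 228.7 236.5] 2.1
[561.5 246.5 124.2] 2.1
[545.9 363.8 123. ] 1.2
w1 [609.  375.7] 152 [278.4 173.3] [190.2 215.1]
w3 [625.7 256.9] 152 [300.6 191.4] [234.2 209.2]
n1 [546.6 366.9] 124 [259.7 187.8] [195.5 238.7]
n3 [563.4 248.1] 124 [280.8 207. ] [238.7 232.9]
```

The positions match an upright carrier hanging at the seat, with all four bottles in it. Let it settle and check that it's still.

Emit:
arm_command(steps="0 -2 0 0 0 0 44; 0 -4 0 0 0 0 44; 0 -4 0 0 0 0 44; 0 -4 0 0 0 0 44; 0 -4 0 0 0 0 44; 0 -4 0 0 0 0 44; 0 -4 0 0 0 0 44; 0 -4 0 0 0 0 44; 0 -4 0 0 0 0 44; 0 -4 0 0 0 0 44; 0 -4 0 0 0 0 44; 0 -4 0 0 0 0 44; 0 -4 0 0 0 0 44; 0 -4 0 0 0 0 44; 0 -4 0 0 0 0 44; 0 -4 0 0 0 0 44; 0 -4 0 0 0 0 44; 0 -4 0 0 0 0 44; 0 -4 0 0 0 0 44; 0 -4 0 0 0 0 44")

```text
time: 67.65
tool_pos: [345.9, 278.9, 328.3]
orientation: [1.945, 2.238, 0.282]
contact_force: [0.5, 1.3, 0.2]
grip_width: 40.2
finger_force: 0.0
```

```bash
python3 hang.py | head -8; python3 -c "
from h import *
for i in range(8):
    s=grab('side'); print([c.tolist() for c,st in blobs(capsules(s),60) if 250<c[0]<320 and 160<c[1]<230])
s=grab('side'); print([c.tolist() for c,st in blobs(capsules(s),20) if 285<c[0]<320 and 175<c[1]<215])"
```

```text
67.65 [345.86796067 278.87582352 328.27350365] [0.54822979 1.25352542 0.20970142]
[array([215.4, 192.5]), array([233.1, 208.4]), array([190.3, 214.3]), array([239.4, 233.4]), array([196.9, 238.7])] [array([289.2, 142.4]), array([277.9, 173.4]), array([259.6, 188.7]), array([280. , 207.4])]
[609.6 376.4 151.4] 3.7
[624.4 412.1  10.4] 3.8
[553.3 228.6 236.6] 1.6
[561.2 246.4 124.3] 1.6
[546.  363.5 123.1] 1.5
w1 [609.  375.7] 152 [278.4 173.3] [190.2 215.1]
[[277.9, 173.4], [259.6, 188.7], [280.0, 207.4]]
[[277.9, 173.4], [259.6, 188.7], [280.0, 207.4]]
[[277.9, 173.4], [259.6, 188.7], [280.0, 207.4]]
[[277.9, 173.4], [259.6, 188.7], [280.0, 207.4]]
[[277.9, 173.4], [259.6, 188.7], [280.0, 207.4]]
[[277.9, 173.4], [259.6, 188.7], [280.0, 207.4]]
[[277.9, 173.4], [259.6, 188.7], [280.0, 207.4]]
[[277.9, 173.4], [259.6, 188.7], [280.0, 207.4]]
[[296.5, 191.0], [302.4, 190.7]]
```

It hangs still; w3's capsule is there too, split by the bail arm in the side view. Handing in.

```bash
python3 -c "
from plant import ctrl; print(ctrl.close_job())"
```

```text
the job is handed in; nothing more can be done
None
```

The carrier hangs still and upright by its bar on both red prongs, clear of the bench, with both small and both large bottles in their rows; on the way one large bottle bumped the carrier and was set back on the board and regrasped, and the job is handed in.

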